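# Check the pots and move them off the heat

## Robot

A 7-joint arm with a two-finger parallel gripper is mounted at the origin on the work surface. World frame = base frame: x ahead of the robot, y to its left, z up, the work surface at z = 0. Lengths are in m, angles in rad, forces in N, time in s.
With the tool pointing down it reaches from about 0.4 to 0.75 m from the base axis. Payload 19.5 kg.
Tool frame: the origin (TCP) lies midway between the tips of the shut fingers; the grasp point (between the pads) lies 19 mm behind it; z points along the fingers, y is the line along which they close (so a half turn about z gives the same grasp; the last joint's range is limited). The gripper opens to 85 mm and grips with 20 to 120 N. Pads are 22 mm wide; open, the fingers measure 114 mm over their backs; the gripper's body (76 mm by 85 mm) begins 54 mm behind the grasp point. The pads swing forward as they close: fully open they stand 13 mm farther back than shut.
Start: joints at [-0.042, 0.707, -0.028, 1.485, 0.022, 0.951, -0.075], TCP at [0.575, 0, 0.231] pointing down, gripper open.
Joint ranges: [-2.71, 2.71], [-0.32, 2.16], [-1.57, 1.52], [0, 2.45], [-1.46, 4.6], [0, 2.02], [-2.83, 2.83]. Speed limits (rad/s): [1.89, 1.89, 2.57, 2.57, 3.01, 3.01, 3.01].

## Interface

Orientations are given as [roll, pitch, yaw] about the fixed x, y, z axes, in that order (R = Rz(yaw) Ry(pitch) Rx(roll)).
In Python, from rig import manip gives the robot as it stands.
- The arm moves only by the tool step_arm, never from a script. Its argument "deltas" is a list of rows, each a list of 6 numbers: the shift along the tool's x, y, z in m, then the turn, a rotation vector about the tool's x, y, z in rad. A call has 1 to 5 rows; each row is the pose to reach, as a shift and turn from the pose commanded when the call began, along the tool's axes at that moment; what a row does not reach only later rows make up. A row lasts 1/10 s, in which the tool goes at most 50 mm and 8.59 degrees, less where a joint would pass 70% of its speed; a pose out of reach is approached as far as the arm can. A call with a gripper value outside its range is refused whole. "grip" is the opening, from 0 (shut) to 1 (fully open), set as the call begins (left out, the last holds). The fingers move at their own pace and stop on an object; "grip_force" is the grip in N (left out, the last holds). Time passes only in rows, so rows that repeat a pose let the fingers close. It gives the time, the measured TCP pose, the force, the opening and the grip force at its end, in the units of the state.
- manip.read_state(): the state, without advancing time (a new reading comes with each control period).
- manip.capture(name): name is "scene" or "side" or "wrist"; returns the picture (420x560x3 uint8, red, green, blue); there is no depth.
- manip.get_calibration(name): a dict with "mtx" (3x3 intrinsics, pixels), "rvec" (rotation vector, rad) and "tvec" (3), from world to camera coordinates, as OpenCV has them. Camera axes: x right, y down, z forward; pixel columns grow to the right and rows downward; lengths in m; the calibration is good to about 2 mm. A picture is of the moment at which its call begins: read the wrist's pose just before it. get_calibration takes no time and is no camera call; for the wrist camera it gives the pose at the moment of the call.
- manip.close_job(): hands the job in; it is judged then, once.
The state is a dict: "t": time; "joint_pos": joint angles; "joint_velocities": joint speeds; "joint_efforts": joint torques, N m; "ee_pos": TCP position; "tool_rot": TCP orientation; "wrist_force": force on the tool from outside, world axes, zero at the start; "torque": the same for the moment, N m; "grip_width": opening from 0.0 (shut) to 1.0 (fully open); "gripper_force": force on a finger pad.
Only numpy, scipy, OpenCV 4.12 (cv2) and the standard library are available. Lean on these libraries where they do the work, as an engineer would, in place of code of your own. Each camera call takes 0.05 s, during which the arm holds its last target. There are 200 camera calls.

## Task

Three or four pots stand on the heating discs of the warming plate. Take the thermometer from its wooden rest and, starting with the tallest pot and going down to the lowest, point its nose at the black spot on each lid from 5 to 12 cm away and keep it on the spot for two seconds; then lay it back in its rest, the same way round. After that slide every pot across the plate, without lifting or tipping it, onto its own white resting ring, wholly inside it: the coffee pot on the ring nearest the thermometer's end, next the teapot, next the milk pot, and the casserole on the ring at the far end; the ring of a missing pot stays empty. Leave the mug, the sugar jar and the bowl where they are.

Things in the scene. Friction and masses are not known exactly. Their poses are not given: they have to be found in the camera images.
- plate: Black table-top warming plate, fixed, 320 mm (x) by 560 mm (y) inside a low steel rim (8 mm high and thick), flat top 24 mm above its origin (centre of its underside; z up). Far half (+x): a row of four filled grey heating discs, 132 mm wide. Near half (-x, robot side): a row of four resting places, each an open white ring of 129 mm inner diameter.
- rest0 (a point): Centre of resting ring 0 (0 to 3 from the plate's -y end, 135 mm apart), on the plate's top, at x = -80 mm in the plate's frame; rings lie 160 mm from the heating disc of the same column. It is the place of the casserole (far end).
- rest1 (a point): Centre of resting ring 1 (0 to 3 from the plate's -y end, 135 mm apart), on the plate's top, at x = -80 mm in the plate's frame; rings lie 160 mm from the heating disc of the same column. It is the place of the milk pot.
- rest2 (a point): Centre of resting ring 2 (0 to 3 from the plate's -y end, 135 mm apart), on the plate's top, at x = -80 mm in the plate's frame; rings lie 160 mm from the heating disc of the same column. It is the place of the teapot.
- rest3 (a point): Centre of resting ring 3 (0 to 3 from the plate's -y end, 135 mm apart), on the plate's top, at x = -80 mm in the plate's frame; rings lie 160 mm from the heating disc of the same column. It is the place of the coffee pot (the end nearest the thermometer).
- coffeepot: Coffee pot, the tallest: bright steel, tapering from 106 to 86 mm, small square beak to its own +x. Lid is fixed on, lid top 90 mm above the base, base 104 mm in diameter, overall height 132 mm, mass about 0.55 kg (varies by 0.8 to 1.3). Origin: centre of its underside, z up. May be absent (None). Loose; its base slides easily on the plate (friction about 0.25).
- coffeepot_bar (a point): Centre of the fixed carrying handle of the coffeepot: a dark wooden bar over the middle of the lid, 64 mm long along the pot's y, 16 mm wide along its x, 14 mm high, its centre 125 mm above the pot's base and 35 mm above the lid, on two 12 mm wide legs 26 mm either side. Pinch it across x from above.
- coffeepot_spot (a point): Centre of the black measuring spot (28 mm diameter disc) on the lid of the coffeepot, 25 mm from the pot's axis towards its own -x, facing up.
- teapot: Teapot, second tallest: white ceramic, bulging to 112 mm, spout to its own +x reaching 74 mm from the axis. Lid is fixed on, lid top 72 mm above the base, base 104 mm in diameter, overall height 113 mm, mass about 0.6 kg (varies by 0.8 to 1.3). Origin: centre of its underside, z up. May be absent (None). Loose; its base slides easily on the plate (friction about 0.25).
- teapot_bar (a point): Centre of the fixed carrying handle of the teapot: a dark wooden bar over the middle of the lid, 64 mm long along the pot's y, 16 mm wide along its x, 14 mm high, its centre 106 mm above the pot's base and 34 mm above the lid, on two 12 mm wide legs 26 mm either side. Pinch it across x from above.
- teapot_spot (a point): Centre of the black measuring spot (28 mm diameter disc) on the lid of the teapot, 25 mm from the pot's axis towards its own -x, facing up.
- milkpot: Milk pot, third tallest: aluminium, straight-sided, 104 mm wide, small pouring lip to its own -x. Lid is fixed on, lid top 55 mm above the base, base 104 mm in diameter, overall height 95 mm, mass about 0.45 kg (varies by 0.8 to 1.3). Origin: centre of its underside, z up. May be absent (None). Loose; its base slides easily on the plate (friction about 0.25).
- milkpot_bar (a point): Centre of the fixed carrying handle of the milkpot: a dark wooden bar over the middle of the lid, 64 mm long along the pot's y, 16 mm wide along its x, 14 mm high, its centre 88 mm above the pot's base and 33 mm above the lid, on two 12 mm wide legs 26 mm either side. Pinch it across x from above.
- milkpot_spot (a point): Centre of the black measuring spot (28 mm diameter disc) on the lid of the milkpot, 25 mm from the pot's axis towards its own -x, facing up.
- casserole: Casserole, the lowest: dark steel, 110 mm wide, two small ears at its own +x and -x reaching 65 mm from the axis. Lid is fixed on, lid top 38 mm above the base, base 104 mm in diameter, overall height 78 mm, mass about 0.7 kg (varies by 0.8 to 1.3). Origin: centre of its underside, z up. May be absent (None). Loose; its base slides easily on the plate (friction about 0.25).
- casserole_bar (a point): Centre of the fixed carrying handle of the casserole: a dark wooden bar over the middle of the lid, 64 mm long along the pot's y, 16 mm wide along its x, 14 mm high, its centre 71 mm above the pot's base and 33 mm above the lid, on two 12 mm wide legs 26 mm either side. Pinch it across x from above.
- casserole_spot (a point): Centre of the black measuring spot (28 mm diameter disc) on the lid of the casserole, 25 mm from the pot's axis towards its own -x, facing up.
- wand: Infrared thermometer, loose, 0.16 kg, grey: level body 150 mm long (x), 32 wide (y), 28 high (z 0 to 28 mm); at x = +85 mm a round head, 32 mm wide, whose black nose points down, to 35 mm below the body's underside, and measures along the body's -z. Origin: centre of the body's underside. It starts in its rest, nose hanging over the rest's +x end.
- nose (a point): Tip of the thermometer's nose, at (85, 0, -35) mm in the thermometer's frame, axes as the thermometer's; it looks along -z.
- wand_mid (a point): Middle of the thermometer's body, at (0, 0, 14) mm in its frame: the place to grip, across its y (32 mm).
- cradle: Wooden rest of the thermometer, fixed; origin: centre of its underside. Base 150 by 80 by 10 mm; two saddles 16 mm thick at x = -52 and +52 mm, seats 60 mm above the table, 48 mm wide between cheeks that rise 16 mm more; 88 mm are free for fingers between them. At home the thermometer's origin is at (0, 0, 60) mm in this frame, its x along the rest's x.
- mug: Steel mug, 80 mm wide, 85 mm high, a bystander; origin: centre of its underside.
- sugar: White sugar jar, 84 mm wide, 90 mm high, a bystander; origin: centre of its underside.
- basket: Empty wooden bowl, 110 mm wide, 50 mm high, a bystander; origin: centre of its underside.
Things that resemble listed ones, but are neither listed nor needed, are in the scene too. Of the things shaped like the wand, the grey one is meant.

How it is judged:
On the way, in this order (a step that is already met when the one before it is completed fails the run):
1. thermometer kept aimed at the dark spot on the coffee pot (if present), 35 to 130 mm away, for 1.5 s, while the pot still stands on the heating half of the plate (x of coffeepot_spot in the frame of nose between -0.014 and 0.014 m and y of coffeepot_spot in the frame of nose between -0.014 and 0.014 m and z of coffeepot_spot in the frame of nose between -0.13 and -0.035 m and x of coffeepot in the frame of plate above 0 m), for 1.5 s.
2. thermometer kept aimed at the dark spot on the teapot (if present), 35 to 130 mm away, for 1.5 s, while the pot still stands on the heating half of the plate (x of teapot_spot in the frame of nose between -0.014 and 0.014 m and y of teapot_spot in the frame of nose between -0.014 and 0.014 m and z of teapot_spot in the frame of nose between -0.13 and -0.035 m and x of teapot in the frame of plate above 0 m), for 1.5 s.
3. thermometer kept aimed at the dark spot on the milk pot (if present), 35 to 130 mm away, for 1.5 s, while the pot still stands on the heating half of the plate (x of milkpot_spot in the frame of nose between -0.014 and 0.014 m and y of milkpot_spot in the frame of nose between -0.014 and 0.014 m and z of milkpot_spot in the frame of nose between -0.13 and -0.035 m and x of milkpot in the frame of plate above 0 m), for 1.5 s.
4. thermometer kept aimed at the dark spot on the casserole (if present), 35 to 130 mm away, for 1.5 s, while the pot still stands on the heating half of the plate (x of casserole_spot in the frame of nose between -0.014 and 0.014 m and y of casserole_spot in the frame of nose between -0.014 and 0.014 m and z of casserole_spot in the frame of nose between -0.13 and -0.035 m and x of casserole in the frame of plate above 0 m), for 1.5 s.
5. thermometer laid back on its wooden rest and let go (x of wand in the frame of cradle between -0.025 and 0.025 m and y of wand in the frame of cradle between -0.02 and 0.02 m and z of wand in the frame of cradle between 0.05 and 0.066 m and angle between the x axis of wand and the x axis of cradle, either way round below 0.2 rad and linear speed of wand below 0.02 m/s and x of nose in the frame of cradle above 0.05 m and contact force between wand and the fingers below 0.1 N), for 0.3 s.
At the end, for the whole second after the job is handed in: Every pot present stands upright and still on the plate with its centre within 15 mm of the centre of its own resting ring (coffee pot rest3, teapot rest2, milk pot rest1, casserole rest0), and the thermometer lies released in its rest (within 25 mm lengthwise, 20 mm across, 0.2 rad, seated) (all of step 5 and horizontal distance between coffeepot and rest3 below 0.015 m and z of coffeepot in the frame of plate between 0.018 and 0.028 m and angle between each of coffeepot, teapot, milkpot, casserole's own z axis and vertical below 0.06 rad and linear speed of each of coffeepot, teapot, milkpot, casserole below 0.02 m/s and horizontal distance between teapot and rest2 below 0.015 m and z of teapot in the frame of plate between 0.018 and 0.028 m and horizontal distance between milkpot and rest1 below 0.015 m and z of milkpot in the frame of plate between 0.018 and 0.028 m and horizontal distance between casserole and rest0 below 0.015 m and z of casserole in the frame of plate between 0.018 and 0.028 m); the robot touches nothing.
It fails at once if a pot is lifted more than 15 mm off the plate (z of any of coffeepot, teapot, milkpot, casserole in the frame of plate above 0.039 m).
It fails at once if a pot is tipped by more than 0.3 rad (angle between any of coffeepot, teapot, milkpot, casserole's own z axis and vertical above 0.3 rad).
It fails at once if the mug, the sugar jar or the bowl is pushed more than 40 mm (distance of any of mug, sugar, basket from where it was at the start of the episode above 0.04 m).
Of coffeepot, teapot, milkpot, casserole only 3 to 4 are there at a start; the rules pass over those that are not, and their reading is None.
At some moment in a run one of coffeepot, teapot, milkpot, casserole may be knocked a few centimetres aside while the robot is not near it.
It also fails if it takes over 210 s, if anything falls off the work surface, if the arm or the gripper's body presses on something with over 40 N, if the wrist force passes 120 N, or if a joint passes its speed limit or range.

## Working session

There is one attempt and no reset: what is moved stays moved. The work goes in short steps, Python scripts to look and compute and a tool call to move; the robot and the scene stay as the last step left them, time stands still between calls to the robot, and variables do not carry over. Pictures are saved under pics/ and viewed, at most 14 in all, crops included, and the job is handed in when it is done.

Besides the shell and the picture viewer there is one more tool, called after "Request:" as name([rows], argument=value, ...), one row to a line, values as JSON. step_arm: Moves the arm, as the interface text tells. Its arguments: {"type":"object","properties":{"deltas":{"type":"array","items":{"type":"array","items":{"type":"number"}}},"grip":{"type":"number"},"grip_force":{"type":"number"}},"required":["deltas"]}

```bash
mkdir -p pics; ls
python3 - <<'E'
from rig import manip
import cv2
s=manip.read_state();print(s)
for n in("scene","side"):
    cv2.imwrite(f"pics/{n}0.png",manip.capture(n)[:,:,::-1]); c=manip.get_calibration(n);print(n,c)
E
```

```text
pics
{'t': 0.0, 'joint_pos': array([-0.04169636,  0.70707569, -0.02756206,  1.48496835,  0.02200299,
        0.95090655, -0.07551634]), 'joint_velocities': array([ 5.51150413e-04,  1.36230206e-04,  7.20246396e-04, -7.44416912e-06,
       -2.81191114e-04, -8.58627244e-04,  1.62434270e-03]), 'joint_efforts': array([-3.35119905e-03, -8.83210659e+01,  1.23306759e+00, -2.36173260e+01,
        1.66974653e-02,  6.38553465e-03, -2.14882397e-05]), 'ee_pos': array([ 5.74749428e-01, -3.02262927e-05,  2.30850862e-01]), 'tool_rot': array([-3.14053938e+00,  7.14708138e-05,  1.57073590e+00]), 'wrist_force': array([0.16344338, 0.28175558, 0.47104584]), 'torque': array([-0.01957225,  0.00329411,  0.01948207]), 'gripper_force': 0.0, 'grip_width': 1.0030757240883952}
scene {'mtx': array([[389.64134379,   0.        , 283.02407138],
       [  0.        , 389.64134379, 211.17008142],
       [  0.        ,   0.        ,   1.        ]]), 'rvec': array([ 2.27249867,  0.85132521, -0.32536778]), 'tvec': array([-0.50442271, -0.06312137,  1.2818559 ])}
side {'mtx': array([[423.78011468,   0.        , 282.38257505],
       [  0.        , 423.78011468, 204.59534399],
       [  0.        ,   0.        ,   1.        ]]), 'rvec': array([ 0.30951275, -2.72399471,  1.30318095]), 'tvec': array([0.49254819, 0.04838705, 1.3816708 ])}
```

View pics/scene0.png

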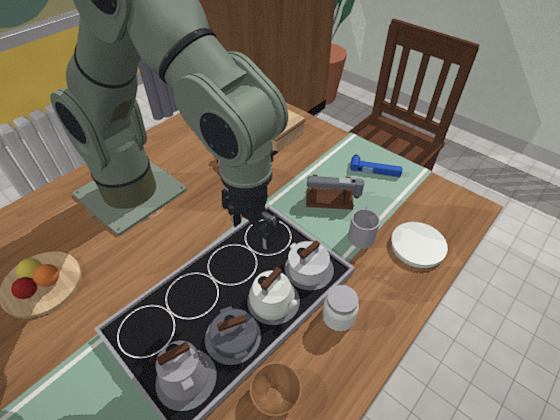

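View pics/side0.png

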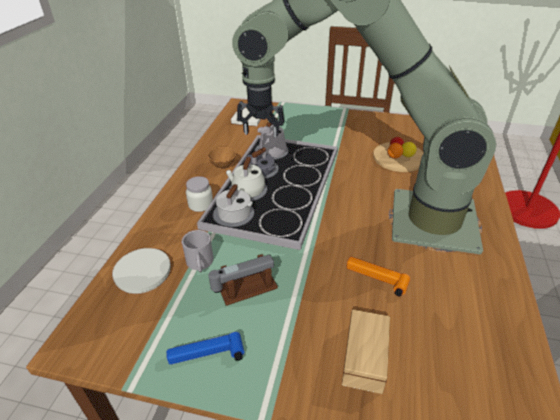

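Both views show the grey wand in its rest at scene (335,188) / side (245,275). The four pots from the -y end are coffee (scene 185,370), casserole (232,335), teapot (272,295) and milk (310,265). The white rings are all empty.

```bash
cat > h.py <<'E'
import numpy as np, cv2
from rig import manip
from scipy.spatial.transform import Rotation as R
def cam(n,c=None):
    c=c or manip.get_calibration(n); M=cv2.Rodrigues(np.array(c["rvec"]))[0]
    return c["mtx"],M,np.array(c["tvec"]).ravel()
def ray(c,p):
    K,M,t=c; d=M.T@np.linalg.solve(K,[p[0],p[1],1.]); return -M.T@t,d/np.linalg.norm(d)
def onz(c,p,z):
    o,d=ray(c,p); return o+d*(z-o[2])/d[2]
def tri(obs):
    A=np.zeros((3,3));b=np.zeros(3)
    for c,p in obs:
        o,d=ray(c,p);P=np.eye(3)-np.outer(d,d);A+=P;b+=P@o
    x=np.linalg.solve(A,b)
    return x,max(np.linalg.norm((np.eye(3)-np.outer(d,d))@(x-o)) for o,d in (ray(c,p) for c,p in obs))
def proj(c,X):
    K,M,t=c; return cv2.projectPoints(np.array(X,float).reshape(-1,1,3),cv2.Rodrigues(M)[0],t,K,None)[0][:,0]
def save(name,im): cv2.imwrite(f"pics/{name}.png",im[:,:,::-1])
def local(target):
    "target TCP position (world) -> shift in tool axes"
    s=manip.read_state(); return R.from_euler('xyz',s["tool_rot"]).inv().apply(np.array(target)-s["ee_pos"])
E
python3 - <<'E'
from h import *
S,D=cam("scene"),cam("side")
print("wand mid",tri([(S,(326,183)),(D,(250,270))]))
print("head",tri([(S,(356,187)),(D,(217,281))]))
for n,p in dict(r3=(269,236),r2=(233,265),r1=(192,296),r0=(147,332)).items(): print(n,onz(S,p,.024))
for p in [(280,222),(297,197),(314,170),(310,157)]: print("side rings",onz(D,p,.024))
for n,z in dict(coffee=((173,353),.149),cass=((232,323),.095),tea=((272,278),.13),milk=((309,249),.112)).items(): print(n,onz(S,z,*[]) if 0 else onz(S,z[0],z[1]))
s=manip.capture("scene"); im=cv2.cvtColor(s,cv2.COLOR_RGB2HSV)
_,_=0,0
E
python3 - <<'E'
import sys; sys.path.insert(0,'.')
from h import *
a=cv2.imread('pics/scene0.png')[220:420,80:370]
cv2.imwrite('pics/crop.png',cv2.resize(a,None,fx=2.7,fy=2.7,interpolation=2))
E
```

```text
wand mid (array([0.4989413 , 0.40088691, 0.06606504]), np.float64(0.0010505222962098803))
head (array([0.57533359, 0.45266061, 0.06023764]), np.float64(0.0006470226728463648))
r3 [0.48334141 0.15072948 0.024     ]
r2 [0.47773078 0.01166921 0.024     ]
r1 [ 0.46760404 -0.12363988  0.024     ]
r0 [ 0.46198233 -0.25731543  0.024     ]
side rings [0.47861447 0.14873451 0.024     ]
side rings [0.45217272 0.01053201 0.024     ]
side rings [ 0.42371068 -0.16277727  0.024     ]
side rings [ 0.45404708 -0.24735837  0.024     ]
coffee [ 0.60985898 -0.26441878  0.149     ]
cass [ 0.62844581 -0.12835992  0.095     ]
tea [0.63234443 0.00134395 0.13      ]
milk [0.63729084 0.13533414 0.112     ]
```

View pics/crop.png

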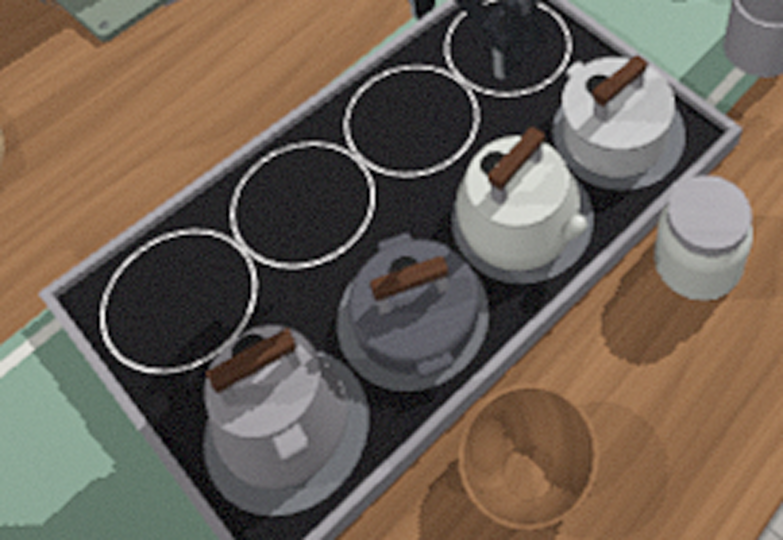

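The crop confirms the four lids, with the bars at about (252,360), (410,277), (517,156) and (620,82). The black spots sit on the robot side of each bar. I'll move over the wand next.

Request:
step_arm([
  [0.2, -0.038, 0, 0, 0, 0.5],
  [0.2, -0.038, 0, 0, 0, 0.5],
  [0.2, -0.038, 0, 0, 0, 0.5],
  [0.2, -0.038, 0, 0, 0, 0.5],
  [0.2, -0.038, 0, 0, 0, 0.5],
])

```text
t: 0.65
ee_pos: [0.5348, 0.207, 0.2308]
tool_rot: [-3.139, -0.002, 1.077]
wrist_force: [0.9, -1.6, 0.7]
grip_width: 0.997
gripper_force: 0.0
```

Run:
```python
from h import *
print(local([.499,.401,.24]),manip.read_state()["tool_rot"])
S,D=cam("scene"),cam("side")
```

```text
[ 0.15394355 -0.12342984 -0.00866392] [-3.13887473e+00 -1.59290466e-03  1.07730303e+00]
```

Request:
step_arm([
  [0.154, -0.123, -0.01, 0, 0, 0.48],
  [0.154, -0.123, -0.01, 0, 0, 0.48],
  [0.154, -0.123, -0.01, 0, 0, 0.48],
  [0.154, -0.123, -0.01, 0, 0, 0.48],
  [0.154, -0.123, -0.01, 0, 0, 0.48],
])

```text
t: 1.15
ee_pos: [0.4998, 0.4004, 0.2402]
tool_rot: [-3.139, 0.001, 0.598]
wrist_force: [-0.5, -2.0, -0.1]
grip_width: 1.002
gripper_force: 0.0
```

Run:
```python
from h import *
s=manip.read_state();c=cam("wrist");im=manip.capture("wrist");save("w1",im);np.save("w1.npy",np.array([*c],dtype=object),allow_pickle=True)
print(s["ee_pos"],s["tool_rot"])
o,d=ray(c,(280,210));print(o,d)
sc=manip.capture("scene");save("s1",sc);save("d1",manip.capture("side"))
```

```text
Traceback (most recent call last):
ValueError: could not broadcast input array from shape (3,3) into shape (3,)
```

View pics/w1.png

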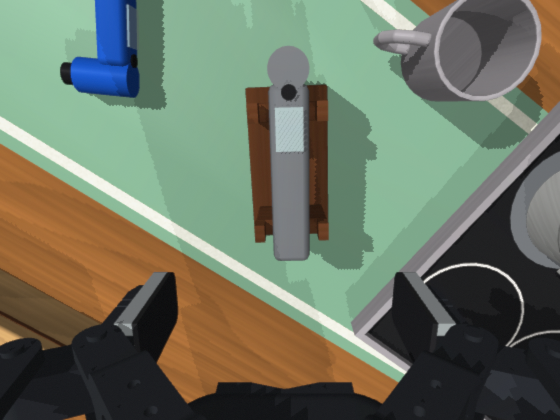

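The wrist view shows the grey wand straight on: head at (288,67), tail end at (291,259). It lies along the tool's x, with the fingers either side below.

Run:
```python
from h import *
c=cam("wrist");s=manip.read_state()
for z in (.078,.083,.088,.093):
    a,b=onz(c,(288.5,67),z),onz(c,(291.5,259),z); v=a-b
    print(z,np.linalg.norm(v),"mid",b+v*75/160,"yaw",np.arctan2(v[1],v[0]),"tool",local(b+v*75/160))
S,D=cam("scene"),cam("side")
save("s1",manip.capture("scene"));save("d1",manip.capture("side"))
print(s["tool_rot"])
```

```text
0.078 0.16194177968198967 mid [0.51378673 0.40137316 0.078     ] yaw 0.6150397496728852 tool [0.01296564 0.00319346 0.16234193]
0.083 0.15927791583665335 mid [0.51456249 0.40198832 0.083     ] yaw 0.615039749672885 tool [0.01394835 0.0031163  0.15734107]
0.088 0.15661405199131712 mid [0.51533826 0.40260348 0.088     ] yaw 0.615039749672885 tool [0.01493107 0.00303914 0.15234022]
0.093 0.1539501881459807 mid [0.51611403 0.40321864 0.093     ] yaw 0.6150397496728849 tool [0.01591379 0.00296198 0.14733936]
[-3.14099837e+00  9.13887056e-04  5.95437782e-01]
```

View pics/d1.png

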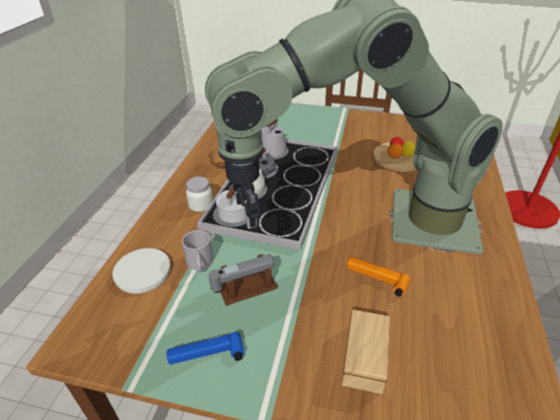

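Run:
```python
from h import *
S,D,W=cam("scene"),cam("side"),cam("wrist");s=manip.read_state();print(s["ee_pos"],s["joint_pos"])
P=s["ee_pos"];print(proj(D,P),proj(S,P),proj(W,P),ray(W,(280,210)))
for X in [(.515,.402,.088),(.499,.401,.088)]: print(proj(D,X),proj(S,X))
```

```text
[0.50307872 0.39340159 0.24097053] [-0.85209167  0.82874989  0.33307769  1.21147464 -0.26724182  1.14414244
 -1.48917991]
[[245.64127311 217.97372292]] [[331.31697403 139.37063933]] [[288.16454486 279.49344751]] (array([0.56265086, 0.43529466, 0.38260256]), array([-0.2417902 , -0.14768364, -0.95902401]))
[[243.95191125 263.51709276]] [[331.36503126 180.06931932]]
[[249.89178704 264.23282664]] [[326.97516091 177.89784152]]
```

View pics/s1.png

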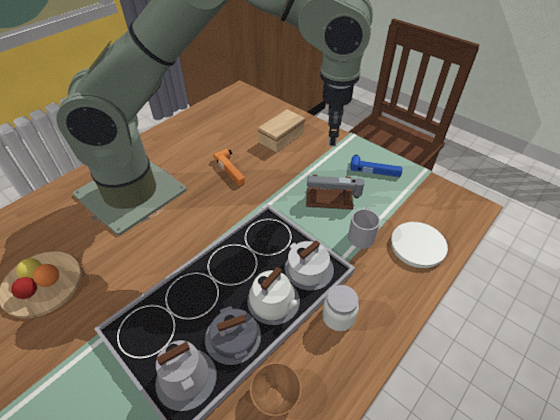

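The scene view is now unobstructed, with all the pots and the wand at (335,186) visible. The arm was still settling in the last reading, so I'll re-measure with matched poses.

Run:
```python
from h import *
for k in range(2):
    c=cam("wrist");s=manip.read_state();im=manip.capture("wrist");print(s["t"],s["ee_pos"],s["tool_rot"])
hsv=cv2.cvtColor(im,cv2.COLOR_RGB2HSV)
m=((hsv[...,1]<45)&(hsv[...,2]>70)&(hsv[...,2]<190)).astype(np.uint8)
m[:, :200]=0;m[:,400:]=0;m[300:]=0
m=cv2.morphologyEx(m,cv2.MORPH_OPEN,np.ones((5,5)))
n,l,st,ce=cv2.connectedComponentsWithStats(m)
for i in range(1,n):
    if st[i,4]>300: print(st[i],ce[i]); 
i=1+np.argmax(st[1:,4]);ys,xs=np.where(l==i)
for y in range(ys.min(),ys.max()+1,12): r=xs[ys==y];print(y,r.min(),r.max())
save("w2",im)
S,D=cam("scene"),cam("side")
```

```text
1.3 [0.50307872 0.39340159 0.24097053] [3.14095776e+00 7.42853661e-04 5.91019696e-01]
1.35 [0.50337553 0.39296116 0.24122469] [3.14110184e+00 4.17801539e-04 5.89986397e-01]
[362  27  38  29 719] [381.73018081  40.38386648]
[ 255   44   45  215 6538] [278.16350566 156.39431019]
[367 264  33  36 566] [384.44169611 285.76678445]
44 271 279
56 257 294
68 255 296
80 259 292
92 257 295
104 257 295
116 258 295
128 258 295
140 259 296
152 260 296
164 260 297
176 261 297
188 261 297
200 262 297
212 263 297
224 263 298
236 264 299
248 264 299
```

Run:
```python
from h import *
c=cam("wrist");s=manip.read_state();im=manip.capture("wrist");s2=manip.read_state();print(s["ee_pos"],s2["ee_pos"])
for z in (.083,.088):
    a,b,h=onz(c,(276.3,104),z),onz(c,(281.6,248),z),onz(c,(275.5,65),z)
    t=onz(c,(282,258.5),z); v=a-b;u=v/np.linalg.norm(v); mid=t+.075*u
    w=np.linalg.norm(onz(c,(257.5,116),z)-onz(c,(295.5,116),z))
    print(z,"len t-h",np.linalg.norm(h-t),"width",w,"mid",mid,"mid from head",h-.085*u,"yaw",np.arctan2(u[1],u[0]),"tool",local(mid))
S,D=cam("scene"),cam("side")
print(tri([(S,(362,187)),(D,(213,280))]))
```

```text
[0.50348675 0.39284641 0.24137198] [0.50347198 0.3929396  0.24145479]
0.083 len t-h 0.16078966156367694 width 0.03020371930364172 mid [0.51190766 0.40594789 0.083     ] mid from head [0.51282516 0.4060216  0.083     ] yaw 0.6212639903892101 tool [ 0.01425499 -0.00614815  0.15845281]
0.088 len t-h 0.1581100526272473 width 0.029700365074443343 mid [0.51377662 0.40715264 0.088     ] mid from head [0.51251062 0.40567308 0.088     ] yaw 0.6212639903892101 tool [ 0.01647791 -0.00610995  0.15345265]
(array([0.58823317, 0.45782076, 0.06564615]), np.float64(0.00477577462502861))
```

Request:
step_arm([
  [0.016, -0.006, 0.0, 0, 0, -0.032],
  [0.016, -0.006, 0.05, 0, 0, -0.032],
  [0.016, -0.006, 0.1, 0, 0, -0.032],
  [0.016, -0.006, 0.12, 0, 0, -0.032],
  [0.016, -0.006, 0.12, 0, 0, -0.032],
])

```text
t: 1.95
ee_pos: [0.5122, 0.4065, 0.1188]
tool_rot: [3.141, 0.004, 0.622]
wrist_force: [0.5, -0.5, -0.2]
grip_width: 0.996
gripper_force: 0.0
```

Request:
step_arm([
  [0, 0, 0, 0, 0, 0],
  [0, 0, 0, 0, 0, 0],
  [0, 0, 0, 0, 0, 0],
])

```text
t: 2.25
ee_pos: [0.5133, 0.4082, 0.1228]
tool_rot: [-3.141, -0.002, 0.623]
wrist_force: [-1.4, 0.4, 0.5]
grip_width: 0.997
gripper_force: 0.0
```

Run:
```python
from h import *
s=manip.read_state();print(s["ee_pos"],s["tool_rot"],local([.5132,.4065,.05]))
c=cam("wrist");save("w3",manip.capture("wrist"));
u=np.array([np.cos(.621),np.sin(.621),0]);m=np.array([.5132,.4065,.088])
for a in(-.075,0,.085): print(proj(c,m+a*u))
```

```text
[0.51334886 0.40823506 0.12278062] [-3.14135723e+00 -1.99088717e-03  6.22683842e-01] [-0.00127773  0.00133973  0.07277791]
[[289.35933561 371.15781581]]
[[290.11401393 250.63235016]]
[[291.20110629  77.01889211]]
```

View pics/w3.png

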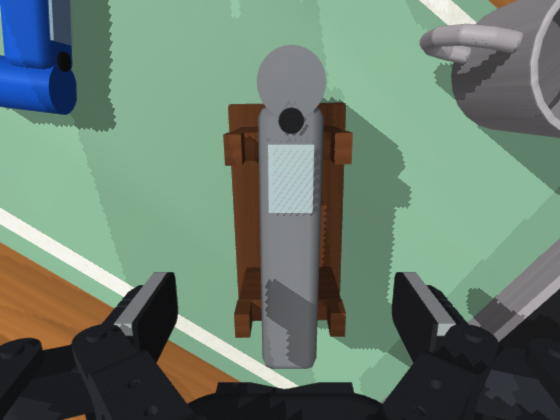

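The wand is centred between the fingers: head (291,78), tail (289,367), matching the prediction. I'll descend and grip.

Request:
step_arm([
  [-0.001, 0.001, 0.035, 0, 0, 0],
  [-0.001, 0.001, 0.073, 0, 0, 0],
  [-0.001, 0.001, 0.073, 0, 0, 0],
  [-0.001, 0.001, 0.073, 0, 0, 0],
])

```text
t: 2.7
ee_pos: [0.513, 0.4067, 0.0495]
tool_rot: [3.141, -0.0, 0.623]
wrist_force: [-0.3, 0.4, 1.6]
grip_width: 0.995
gripper_force: 0.0
```

Request:
step_arm([
  [0, 0, 0, 0, 0, 0],
  [0, 0, 0, 0, 0, 0],
  [0, 0, 0, 0, 0, 0],
  [0, 0, 0, 0, 0, 0],
  [0, 0, 0, 0, 0, 0],
], grip=0.1, grip_force=40)

```text
t: 3.2
ee_pos: [0.5129, 0.4068, 0.0491]
tool_rot: [-3.141, -0.001, 0.623]
wrist_force: [-1.8, -1.7, 8.1]
grip_width: 0.372
gripper_force: 40.1
```

Request:
step_arm([
  [0, 0, 0, 0, 0, 0],
  [0, 0, 0, 0, 0, 0],
  [0, 0, 0, 0, 0, 0],
  [0, 0, 0, 0, 0, 0],
  [0, 0, 0, 0, 0, 0],
])

```text
t: 3.7
ee_pos: [0.5128, 0.4068, 0.0491]
tool_rot: [-3.141, -0.001, 0.623]
wrist_force: [-1.5, -1.3, 7.9]
grip_width: 0.368
gripper_force: 40.1
```

Gripped at 0.37. Home TCP is (0.513, 0.407, 0.049), yaw 0.623. I'll lift, then measure the pots from the two fixed views.

Request:
step_arm([
  [0, 0, -0.02, 0, 0, 0],
  [0, 0, -0.06, 0, 0, 0],
  [0, 0, -0.11, 0, 0, 0],
  [0, 0, -0.16, 0, 0, 0],
  [0, 0, -0.21, 0, 0, 0],
])

```text
t: 4.2
ee_pos: [0.5122, 0.4063, 0.2607]
tool_rot: [3.142, 0.0, 0.623]
wrist_force: [-0.2, 1.6, -1.1]
grip_width: 0.371
gripper_force: 40.0
```

```bash
cat >> h.py <<'E'
LID=dict(coffee=.090,tea=.072,milk=.055,cass=.038); BAR=dict(coffee=.125,tea=.106,milk=.088,cass=.071)
def bars(im,roi=None):
    "brown bars: list of (centre, long-axis unit, end a, end b)"
    h=cv2.cvtColor(im,cv2.COLOR_RGB2HSV)
    m=(((h[...,0]<14)|(h[...,0]>172))&(h[...,1]>95)&(h[...,2]<125)&(h[...,2]>25)).astype(np.uint8)
    if roi is not None: m=m*roi
    m=cv2.morphologyEx(m,cv2.MORPH_CLOSE,np.ones((3,3)))
    out=[]
    for c in cv2.findContours(m,cv2.RETR_EXTERNAL,cv2.CHAIN_APPROX_NONE)[0]:
        if cv2.contourArea(c)>60:
            r=cv2.minAreaRect(c); M=cv2.moments(c); out.append((np.array([M['m10'],M['m01']])/M['m00'],cv2.contourArea(c),r))
    return out
E
python3 - <<'E'
from h import *
for n,roi in(("scene",(slice(220,420),slice(100,360))),("side",(slice(110,230),slice(200,340)))):
    im=manip.capture(n);mk=np.zeros(im.shape[:2],np.uint8);mk[roi]=1;save(n+"2",im)
    for b in bars(im,mk): print(n,b[0].round(1),b[1],[np.round(x,1) for x in b[2]])
E
python3 - <<'E'
import cv2,numpy as np
a=cv2.imread('pics/scene2.png')[220:420,100:360];b=cv2.imread('pics/side2.png')[105:235,195:345]
a=cv2.resize(a,None,fx=2,fy=2,interpolation=2);b=cv2.resize(b,None,fx=1.8,fy=1.8,interpolation=2)
o=np.zeros((400,800,3),np.uint8);o[:,:520]=a;o[:b.shape[0],525:525+b.shape[1]]=b;cv2.imwrite('pics/crop2.png',o)
E
```

```text
scene [269.3 394.6] 2509.5 [array([267.5, 391.5]), array([55., 65.]), np.float64(90.0)]
scene [172.2 353.1] 230.0 [array([172.5, 352.8]), array([ 8.6, 34. ]), np.float64(60.9)]
scene [230.9 322.4] 180.0 [array([231.1, 322.2]), array([ 7.7, 28.5]), np.float64(69.8)]
scene [320.2 336. ] 923.0 [array([320.9, 334.7]), array([37.6, 41.9]), np.float64(37.2)]
scene [112.3 299.9] 724.0 [array([120., 299.]), array([46., 40.]), np.float64(90.0)]
scene [270.7 277.9] 142.5 [array([271. , 277.5]), array([ 7.2, 26.2]), np.float64(42.7)]
scene [308.4 249.6] 107.5 [array([309. , 248.9]), array([ 6.7, 22.8]), np.float64(51.3)]
scene [105.5 228.4] 61.5 [array([106. , 230.9]), array([22.,  8.]), np.float64(40.6)]
```

View pics/crop2.png

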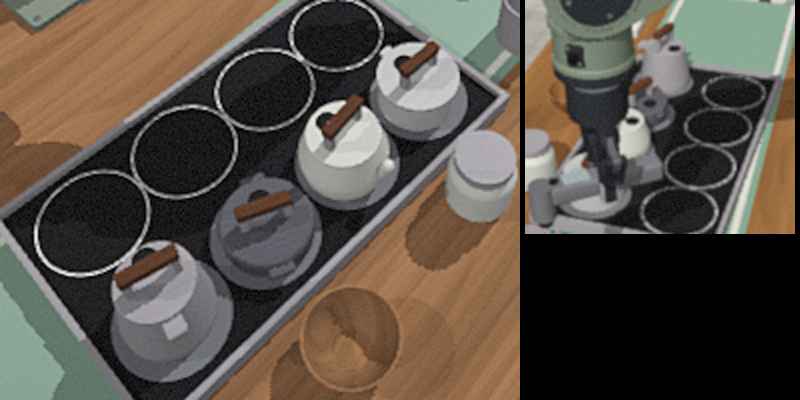

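The scene crop shows all four bars at pixels (172,353), (231,322), (271,278) and (308,250), with the spots just on the robot side.

```bash
cat > pots.py <<'E'
from h import *
def scene_pots(im=None):
    S=cam("scene"); im=manip.capture("scene") if im is None else im
    mk=np.zeros(im.shape[:2],np.uint8)
    P=np.array([(.40,-.34,.024),(.72,-.34,.024),(.74,.22,.15),(.40,.22,.024)])
    cv2.fillPoly(mk,[proj(S,P).astype(int)],1)
    res=[]
    for c,a,r in bars(im,mk):
        if max(r[1])<2*min(r[1]) or a>500 or a<70: continue
        bx=cv2.boxPoints(r); e=[(bx[0]+bx[1])/2,(bx[2]+bx[3])/2]; 
        if np.linalg.norm(bx[0]-bx[1])>np.linalg.norm(bx[1]-bx[2]): e=[(bx[1]+bx[2])/2,(bx[3]+bx[0])/2]
        res.append((c,e))
    return S,res
if __name__=="__main__":
    S,res=scene_pots()
    for c,e in res:
        print(c.round(1))
        for n in BAR:
            z=.024+BAR[n]+.003; a,b=[onz(S,q,z) for q in e]; v=a-b; v=v*np.sign(v[1]); L=np.linalg.norm(v)
            yaw=np.arctan2(-v[0],v[1]); x=onz(S,c,z); sp=x-.025*np.array([np.cos(yaw),np.sin(yaw),0])
            print("  ",n,x[:2].round(4),"L",L.round(4),"yaw",yaw.round(3),"spot",sp[:2].round(4),"px",proj(S,[*sp[:2],.024+LID[n]])[0].round(1))
E
python3 pots.py; python3 -c "
from h import *
print(local([.50,-.05,.30]))"
```

```text
[172.3 353. ]
   coffee [ 0.6103 -0.2656] L 0.0616 yaw -0.285 spot [ 0.5863 -0.2586] px [171.5 350.4]
   tea [ 0.6011 -0.2632] L 0.0632 yaw -0.285 spot [ 0.5771 -0.2562] px [171.5 350.3]
   milk [ 0.5924 -0.261 ] L 0.0647 yaw -0.285 spot [ 0.5684 -0.254 ] px [171.4 350.2]
   cass [ 0.5841 -0.2589] L 0.0661 yaw -0.285 spot [ 0.5601 -0.2519] px [171.4 350.2]
[230.9 322.3]
   coffee [ 0.6501 -0.1451] L 0.0572 yaw -0.499 spot [ 0.6282 -0.1331] px [229.5 320.4]
   tea [ 0.6419 -0.1397] L 0.0587 yaw -0.499 spot [ 0.62   -0.1277] px [229.5 320.3]
   milk [ 0.6341 -0.1345] L 0.06 yaw -0.499 spot [ 0.6122 -0.1226] px [229.5 320.1]
   cass [ 0.6268 -0.1297] L 0.0613 yaw -0.499 spot [ 0.6048 -0.1177] px [229.5 320.1]
[270.9 277.6]
   coffee [ 0.6394 -0.0098] L 0.065 yaw 0.094 spot [ 0.6145 -0.0121] px [262.7 281.1]
   tea [ 0.6309 -0.0009] L 0.0667 yaw 0.094 spot [ 0.606  -0.0033] px [262.9 280.8]
   milk [0.6229 0.0074] L 0.0682 yaw 0.094 spot [0.598  0.0051] px [263.  280.5]
   cass [0.6153 0.0153] L 0.0697 yaw 0.094 spot [0.5904 0.013 ] px [263.2 280.5]
[308.7 249.4]
   coffee [0.6545 0.109 ] L 0.0591 yaw -0.135 spot [0.6297 0.1123] px [301.  252.5]
   tea [0.6464 0.1208] L 0.0606 yaw -0.135 spot [0.6216 0.1242] px [301.2 252.2]
   milk [0.6387 0.132 ] L 0.062 yaw -0.135 spot [0.6139 0.1354] px [301.4 251.9]
   cass [0.6315 0.1426] L 0.0634 yaw -0.135 spot [0.6067 0.1459] px [301.5 251.8]
[-0.27719546  0.36341421 -0.04009436]
```

Predicted spot pixels agree with what I see. Now to the coffee pot, with the wand pointing along world +x.

Request:
step_arm([
  [-0.138, 0.182, -0.04, 0, 0, 0.623],
  [-0.138, 0.182, -0.04, 0, 0, 0.623],
  [-0.138, 0.182, -0.04, 0, 0, 0.623],
  [-0.138, 0.182, -0.04, 0, 0, 0.623],
  [-0.138, 0.182, -0.04, 0, 0, 0.623],
])

```text
t: 4.85
ee_pos: [0.5061, 0.1749, 0.2983]
tool_rot: [3.14, 0.001, -0.009]
wrist_force: [1.4, 0.5, -1.9]
grip_width: 0.365
gripper_force: 40.3
```

```bash
python3 -c "
from h import *
print(local([.50,-.05,.30]),local([.501,-.2586,.25]),manip.read_state()['joint_pos'])"
```

```text
[-0.00410587  0.22493493 -0.00147448] [-0.00124728  0.43345934  0.04876853] [-0.65629292  0.62021378  0.50820452  1.52245667 -0.32448176  1.08485493
 -1.65410029]
```

Request:
step_arm([
  [-0.002, 0.22, 0, 0, 0, -0.009],
  [-0.002, 0.22, 0, 0, 0, -0.009],
  [-0.002, 0.22, 0, 0, 0, -0.009],
  [-0.002, 0.22, 0, 0, 0, -0.009],
  [-0.002, 0.22, 0, 0, 0, -0.009],
])

```text
t: 5.35
ee_pos: [0.5036, -0.0462, 0.2978]
tool_rot: [3.14, 0.001, 0.004]
wrist_force: [-0.4, 0.7, -1.6]
grip_width: 0.37
gripper_force: 40.4
```

Run:
```python
from h import *
c=cam("wrist");save("w4",manip.capture("wrist"));s=manip.read_state();print(s["ee_pos"],s["tool_rot"],s["joint_pos"])
for n,X in dict(csp=(.5863,-.2586,.114),cbar=(.6103,-.2656,.149),cass=(.6048,-.1177,.062),tea=(.606,-.0033,.096)).items(): print(n,proj(c,X))
print(local([.501,-.2586,.24]))
```

```text
[ 0.50359977 -0.0475704   0.2978551 ] [3.13935572e+00 1.24078211e-03 2.56883449e-03] [-0.23575953  0.5662718   0.48056554  1.62507604 -0.29181604  1.02343056
 -1.23422887]
csp [[537.58658448  89.385959  ]]
cbar [[585.28985825  53.52890581]]
cass [[360.17719454  70.38856953]]
tea [[237.49337844  65.19847432]]
[-0.00307008  0.21089227  0.05833085]
```

View pics/w4.png

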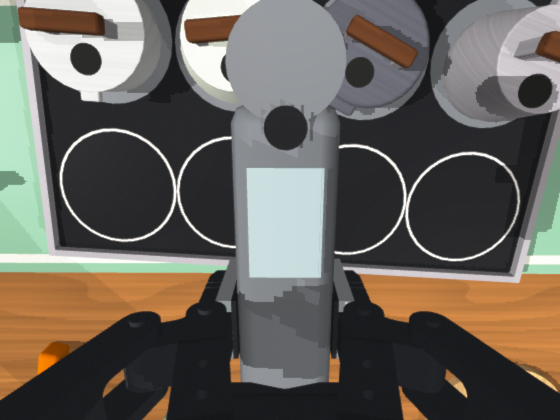

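Spots appear at coffee (535,91), casserole (359,71) and milk (86,59), within 2 px of the predictions, so the two views agree. I'll aim at the coffee pot.

Request:
step_arm([
  [-0.003, 0.211, 0.073, 0, 0, 0],
  [-0.003, 0.211, 0.073, 0, 0, 0],
  [-0.003, 0.211, 0.073, 0, 0, 0],
  [-0.003, 0.211, 0.073, 0, 0, 0],
  [-0.003, 0.211, 0.073, 0, 0, 0],
])

```text
t: 5.9
ee_pos: [0.5018, -0.2562, 0.2231]
tool_rot: [3.141, 0.003, 0.005]
wrist_force: [0.8, 0.7, -1.0]
grip_width: 0.369
gripper_force: 40.5
```

```bash
cat > aim.py <<'E'
from h import *
import sys
sp=np.array([float(v) for v in sys.argv[1:4]])
s=manip.read_state();r=R.from_euler('xyz',s["tool_rot"]);nose=s["ee_pos"]+r.apply([.0855,0,.024])
print("t",s["t"],"spot from nose, tool axes",r.inv().apply(sp-nose).round(4),"rot",s["tool_rot"].round(4))
E
python3 aim.py .5863 -.2586 .114; python3 -c "
from h import *
save('sc5',manip.capture('scene'));c=cam('side');save('sd5',manip.capture('side'));print(proj(c,[.5863,-.2586,.114]))"
```

```text
t 5.9 spot from nose, tool axes [-0.0007  0.0028  0.0848] rot [3.1414e+00 3.1000e-03 5.2000e-03]
[[277.06746668 131.30761699]]
```

View pics/sc5.png

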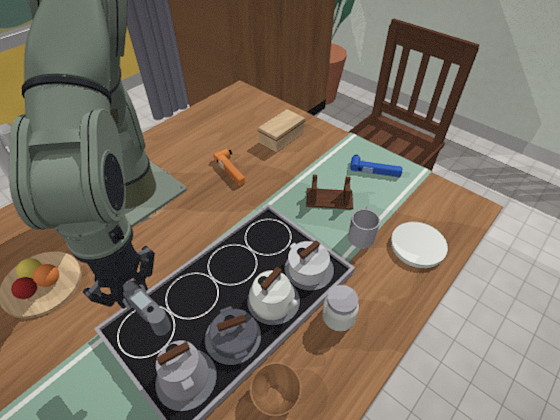

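The wand's head is at (158,315), above and in front of the coffee spot as expected. I'll hold here for more than 2 s.

Request:
step_arm([
  [-0.001, 0.002, 0, 0, 0, 0],
  [-0.001, 0.002, 0, 0, 0, 0],
  [-0.001, 0.002, 0, 0, 0, 0],
  [-0.001, 0.002, 0, 0, 0, 0],
  [-0.001, 0.002, 0, 0, 0, 0],
])

```text
t: 6.5
ee_pos: [0.5026, -0.2543, 0.2254]
tool_rot: [-3.142, -0.0, 0.009]
wrist_force: [-0.3, 0.2, -1.4]
grip_width: 0.375
gripper_force: 40.5
```

Request:
step_arm([
  [0, 0, 0, 0, 0, 0],
  [0, 0, 0, 0, 0, 0],
  [0, 0, 0, 0, 0, 0],
  [0, 0, 0, 0, 0, 0],
  [0, 0, 0, 0, 0, 0],
])

```text
t: 7.0
ee_pos: [0.5025, -0.2547, 0.2253]
tool_rot: [3.142, 0.0, 0.009]
wrist_force: [-0.4, 0.8, -1.6]
grip_width: 0.371
gripper_force: 40.5
```

Request:
step_arm([
  [0, 0, 0, 0, 0, 0],
  [0, 0, 0, 0, 0, 0],
  [0, 0, 0, 0, 0, 0],
  [0, 0, 0, 0, 0, 0],
  [0, 0, 0, 0, 0, 0],
])

```text
t: 7.5
ee_pos: [0.5025, -0.2547, 0.2253]
tool_rot: [3.142, 0.0, 0.009]
wrist_force: [0.3, -0.0, -1.8]
grip_width: 0.369
gripper_force: 40.5
```

Request:
step_arm([
  [0, 0, 0, 0, 0, 0],
  [0, 0, 0, 0, 0, 0],
  [0, 0, 0, 0, 0, 0],
  [0, 0, 0, 0, 0, 0],
  [0, 0, 0, 0, 0, 0],
])

```text
t: 8.0
ee_pos: [0.5025, -0.2547, 0.2253]
tool_rot: [-3.142, 0.0, 0.009]
wrist_force: [0.5, 0.7, -1.2]
grip_width: 0.37
gripper_force: 40.5
```

Request:
step_arm([
  [0, 0, 0, 0, 0, 0],
  [0, 0, 0, 0, 0, 0],
  [0, 0, 0, 0, 0, 0],
  [0, 0, 0, 0, 0, 0],
  [0, 0, 0, 0, 0, 0],
])

```text
t: 8.5
ee_pos: [0.5024, -0.2547, 0.2252]
tool_rot: [-3.142, 0.0, 0.009]
wrist_force: [-0.3, -0.8, -1.1]
grip_width: 0.37
gripper_force: 40.5
```

```bash
python3 aim.py .5863 -.2586 .114; python3 pots.py | grep -E "\[.*\. ?\]|coffee|tea|milk|cass" | head -30; python3 aim.py .606 -.0033 .096
```

```text
t 8.5 spot from nose, tool axes [-0.0017  0.0046  0.0872] rot [-3.1416e+00  2.0000e-04  8.7000e-03]
[172.3 353. ]
   coffee [ 0.6103 -0.2657] L 0.0617 yaw -0.298 spot [ 0.5864 -0.2584] px [171.6 350.4]
   tea [ 0.601  -0.2633] L 0.0633 yaw -0.298 spot [ 0.5771 -0.256 ] px [171.6 350.2]
   milk [ 0.5923 -0.2611] L 0.0647 yaw -0.298 spot [ 0.5684 -0.2538] px [171.5 350.1]
   cass [ 0.584 -0.259] L 0.0661 yaw -0.298 spot [ 0.5601 -0.2516] px [171.5 350.2]
   coffee [ 0.6503 -0.1449] L 0.0578 yaw -0.475 spot [ 0.6281 -0.1335] px [229.4 320.5]
   tea [ 0.6421 -0.1395] L 0.0593 yaw -0.475 spot [ 0.6198 -0.1281] px [229.4 320.3]
   milk [ 0.6343 -0.1344] L 0.0607 yaw -0.475 spot [ 0.6121 -0.1229] px [229.4 320.2]
   cass [ 0.627  -0.1295] L 0.062 yaw -0.475 spot [ 0.6047 -0.1181] px [229.4 320.2]
   coffee [ 0.6395 -0.0102] L 0.0646 yaw 0.062 spot [ 0.6145 -0.0117] px [262.8 281. ]
   tea [ 0.631  -0.0014] L 0.0663 yaw 0.062 spot [ 0.6061 -0.0029] px [263.  280.7]
   milk [0.623 0.007] L 0.0678 yaw 0.062 spot [0.598  0.0054] px [263.1 280.5]
   cass [0.6154 0.0149] L 0.0693 yaw 0.062 spot [0.5904 0.0133] px [263.3 280.4]
   coffee [0.6543 0.1089] L 0.0604 yaw -0.073 spot [0.6294 0.1107] px [300.5 252.8]
   tea [0.6462 0.1207] L 0.062 yaw -0.073 spot [0.6213 0.1225] px [300.7 252.5]
   milk [0.6385 0.1319] L 0.0634 yaw -0.073 spot [0.6136 0.1337] px [300.9 252.2]
   cass [0.6313 0.1425] L 0.0648 yaw -0.073 spot [0.6064 0.1443] px [301.  252.1]
t 8.55 spot from nose, tool axes [ 0.0202 -0.2505  0.1052] rot [-3.1416e+00  1.0000e-04  8.8000e-03]
```

Offset is about 5 mm. I'll centre it better and hold another 1.6 s for certainty, then go to the teapot.

Request:
step_arm([
  [-0.002, 0.004, 0, 0, 0, 0],
  [-0.002, 0.004, 0, 0, 0, 0],
  [-0.002, 0.004, 0, 0, 0, 0],
  [-0.002, 0.004, 0, 0, 0, 0],
  [-0.002, 0.004, 0, 0, 0, 0],
])

```text
t: 9.05
ee_pos: [0.5005, -0.2587, 0.2253]
tool_rot: [-3.142, 0.0, 0.009]
wrist_force: [0.1, -0.0, -0.8]
grip_width: 0.37
gripper_force: 40.5
```

Request:
step_arm([
  [0, 0, 0, 0, 0, 0],
  [0, 0, 0, 0, 0, 0],
  [0, 0, 0, 0, 0, 0],
  [0, 0, 0, 0, 0, 0],
  [0, 0, 0, 0, 0, 0],
])

```text
t: 9.55
ee_pos: [0.5005, -0.2587, 0.2253]
tool_rot: [3.142, 0.0, 0.009]
wrist_force: [-0.3, 0.6, -2.0]
grip_width: 0.372
gripper_force: 40.5
```

Request:
step_arm([
  [0, 0, 0, 0, 0, 0],
  [0, 0, 0, 0, 0, 0],
  [0, 0, 0, 0, 0, 0],
  [0, 0, 0, 0, 0, 0],
  [0, 0, 0, 0, 0, 0],
])

```text
t: 10.05
ee_pos: [0.5005, -0.2588, 0.2253]
tool_rot: [-3.142, 0.0, 0.009]
wrist_force: [0.8, 0.2, -1.7]
grip_width: 0.374
gripper_force: 40.5
```

Request:
step_arm([
  [0, 0, 0, 0, 0, 0],
  [0, 0, 0, 0, 0, 0],
  [0, 0, 0, 0, 0, 0],
  [0, 0, 0, 0, 0, 0],
  [0, 0, 0, 0, 0, 0],
])

```text
t: 10.55
ee_pos: [0.5005, -0.2587, 0.2253]
tool_rot: [-3.142, 0.0, 0.009]
wrist_force: [0.4, 0.3, -1.2]
grip_width: 0.371
gripper_force: 40.5
```

```bash
python3 aim.py .5863 -.2586 .114;python3 aim.py .606 -.003 .096
```

```text
t 10.55 spot from nose, tool axes [0.0003 0.0006 0.0873] rot [-3.1416e+00  1.0000e-04  8.8000e-03]
t 10.55 spot from nose, tool axes [ 0.0222 -0.2548  0.1053] rot [-3.1416e+00  1.0000e-04  8.8000e-03]
```

Request:
step_arm([
  [0.022, -0.255, 0.0, 0, 0, 0.008],
  [0.022, -0.255, 0.0, 0, 0, 0.008],
  [0.022, -0.255, 0.0, 0, 0, 0.008],
  [0.022, -0.255, 0.0, 0, 0, 0.008],
  [0.022, -0.255, 0.019, 0, 0, 0.008],
])

```text
t: 11.05
ee_pos: [0.5202, -0.01, 0.2103]
tool_rot: [-3.141, -0.003, 0.001]
wrist_force: [1.2, -0.2, -2.3]
grip_width: 0.37
gripper_force: 40.7
```

Request:
step_arm([
  [0, 0, 0, 0, 0, 0],
  [0, 0, 0, 0, 0, 0],
  [0, 0, 0, 0, 0, 0],
])

```text
t: 11.35
ee_pos: [0.5196, -0.0133, 0.2094]
tool_rot: [3.141, -0.0, -0.0]
wrist_force: [-0.1, -1.0, -1.7]
grip_width: 0.372
gripper_force: 40.8
```

```bash
python3 aim.py .606 -.003 .096
```

```text
t 11.35 spot from nose, tool axes [ 0.0008 -0.0104  0.0894] rot [ 3.141e+00 -2.000e-04 -5.000e-04]
```

Request:
step_arm([
  [0.001, -0.01, 0, 0, 0, 0],
  [0.001, -0.01, 0, 0, 0, 0],
  [0.001, -0.01, 0, 0, 0, 0],
  [0.001, -0.01, 0, 0, 0, 0],
  [0.001, -0.01, 0, 0, 0, 0],
])

```text
t: 11.85
ee_pos: [0.5206, -0.0024, 0.2092]
tool_rot: [3.141, 0.0, 0.0]
wrist_force: [-0.9, -0.5, -2.1]
grip_width: 0.372
gripper_force: 40.8
```

```bash
python3 pots.py | grep -E "tea" ; python3 aim.py .606 -.003 .096
```

```text
tea [ 0.601  -0.2634] L 0.0632 yaw -0.285 spot [ 0.577  -0.2564] px [171.4 350.3]
   tea [ 0.6421 -0.1396] L 0.0595 yaw -0.469 spot [ 0.6198 -0.1283] px [229.3 320.4]
   tea [ 0.631  -0.0009] L 0.0664 yaw 0.07 spot [ 0.6061 -0.0026] px [263.1 280.7]
   tea [0.6466 0.1204] L 0.0616 yaw -0.073 spot [0.6216 0.1223] px [300.7 252.6]
t 11.9 spot from nose, tool axes [-0.0001  0.0007  0.0892] rot [3.1416e+00 1.0000e-04 5.0000e-04]
```

Request:
step_arm([
  [0, 0, 0, 0, 0, 0],
  [0, 0, 0, 0, 0, 0],
  [0, 0, 0, 0, 0, 0],
  [0, 0, 0, 0, 0, 0],
  [0, 0, 0, 0, 0, 0],
])

```text
t: 12.4
ee_pos: [0.5206, -0.0021, 0.2092]
tool_rot: [3.142, 0.0, 0.001]
wrist_force: [1.3, 0.8, -0.4]
grip_width: 0.37
gripper_force: 40.8
```

Request:
step_arm([
  [0, 0, 0, 0, 0, 0],
  [0, 0, 0, 0, 0, 0],
  [0, 0, 0, 0, 0, 0],
  [0, 0, 0, 0, 0, 0],
  [0, 0, 0, 0, 0, 0],
])

```text
t: 12.9
ee_pos: [0.5206, -0.0022, 0.2092]
tool_rot: [3.142, 0.0, 0.001]
wrist_force: [0.2, 1.4, -1.6]
grip_width: 0.371
gripper_force: 40.8
```

Request:
step_arm([
  [0, 0, 0, 0, 0, 0],
  [0, 0, 0, 0, 0, 0],
  [0, 0, 0, 0, 0, 0],
  [0, 0, 0, 0, 0, 0],
  [0, 0, 0, 0, 0, 0],
])

```text
t: 13.4
ee_pos: [0.5206, -0.0021, 0.2092]
tool_rot: [3.142, 0.0, 0.001]
wrist_force: [-0.0, -0.6, -2.5]
grip_width: 0.366
gripper_force: 40.8
```

Request:
step_arm([
  [0, 0, 0, 0, 0, 0],
  [0, 0, 0, 0, 0, 0],
  [0, 0, 0, 0, 0, 0],
  [0, 0, 0, 0, 0, 0],
  [0, 0, 0, 0, 0, 0],
])

```text
t: 13.9
ee_pos: [0.5206, -0.0022, 0.2092]
tool_rot: [3.142, 0.0, 0.001]
wrist_force: [-0.8, -1.3, -1.7]
grip_width: 0.37
gripper_force: 40.8
```

```bash
python3 pots.py; python3 aim.py .606 -.003 .096;python3 aim.py .6137 .1345 .079; python3 -c "
from h import *
c=cam('wrist');save('w6',manip.capture('wrist'));print(proj(c,[.6137,.1345,.079]),proj(c,[.6048,-.118,.062]))"
```

```text
[172.3 353. ]
   coffee [ 0.6102 -0.2657] L 0.0617 yaw -0.294 spot [ 0.5862 -0.2584] px [171.6 350.3]
   tea [ 0.6009 -0.2633] L 0.0632 yaw -0.294 spot [ 0.577  -0.2561] px [171.5 350.2]
   milk [ 0.5922 -0.2611] L 0.0647 yaw -0.294 spot [ 0.5683 -0.2538] px [171.4 350.1]
   cass [ 0.5839 -0.2589] L 0.0661 yaw -0.294 spot [ 0.56   -0.2517] px [171.4 350.1]
[230.7 322.4]
   coffee [ 0.65   -0.1455] L 0.0572 yaw -0.499 spot [ 0.628  -0.1335] px [229.4 320.5]
   tea [ 0.6417 -0.1401] L 0.0587 yaw -0.499 spot [ 0.6198 -0.1281] px [229.4 320.3]
   milk [ 0.634  -0.1349] L 0.0601 yaw -0.499 spot [ 0.612 -0.123] px [229.3 320.2]
   cass [ 0.6266 -0.1301] L 0.0613 yaw -0.499 spot [ 0.6046 -0.1181] px [229.4 320.2]
[270.8 277.7]
   coffee [ 0.6397 -0.0101] L 0.0648 yaw 0.075 spot [ 0.6148 -0.012 ] px [262.8 281.2]
   tea [ 0.6312 -0.0013] L 0.0664 yaw 0.075 spot [ 0.6063 -0.0032] px [263.  280.9]
   milk [0.6232 0.007 ] L 0.068 yaw 0.075 spot [0.5982 0.0052] px [263.1 280.6]
   cass [0.6156 0.0149] L 0.0694 yaw 0.075 spot [0.5906 0.0131] px [263.3 280.5]
[308.7 249.4]
   coffee [0.6546 0.109 ] L 0.0601 yaw -0.073 spot [0.6297 0.1108] px [300.6 252.8]
   tea [0.6465 0.1208] L 0.0616 yaw -0.073 spot [0.6216 0.1226] px [300.8 252.5]
   milk [0.6388 0.132 ] L 0.0631 yaw -0.073 spot [0.6139 0.1338] px [301.  252.2]
   cass [0.6316 0.1425] L 0.0644 yaw -0.073 spot [0.6066 0.1444] px [301.1 252.2]
t 13.95 spot from nose, tool axes [-0.0001  0.0009  0.0892] rot [-3.1416e+00  1.0000e-04  7.0000e-04]
t 13.95 spot from nose, tool axes [ 0.0077 -0.1366  0.1062] rot [-3.1416e+00  1.0000e-04  7.0000e-04]
[[90.72981055 70.11683274]] [[441.74664652  84.92200382]]
```

View pics/w6.png

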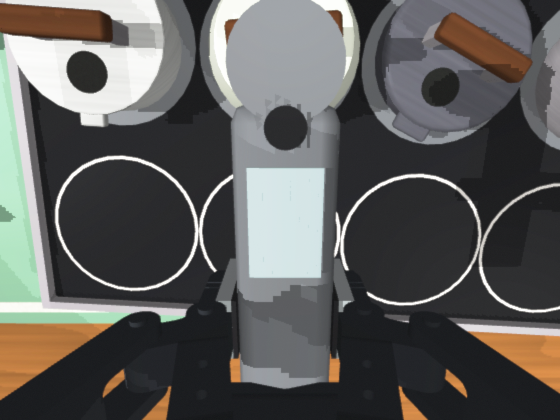

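The teapot was held for more than 2 s. The view shows the milk spot at (87,72) and the casserole spot at (441,87), both as predicted. The milk pot is next.

Request:
step_arm([
  [0.007, -0.138, 0.0, 0, 0, 0],
  [0.007, -0.138, 0.0, 0, 0, 0],
  [0.007, -0.138, 0.018, 0, 0, 0],
  [0.007, -0.138, 0.018, 0, 0, 0],
  [0.007, -0.138, 0.018, 0, 0, 0],
])

```text
t: 14.5
ee_pos: [0.5273, 0.1362, 0.1908]
tool_rot: [3.141, 0.001, 0.002]
wrist_force: [0.6, -0.2, -1.4]
grip_width: 0.371
gripper_force: 41.0
```

Request:
step_arm([
  [0, 0, 0, 0, 0, 0],
  [0, 0, 0, 0, 0, 0],
])

```text
t: 14.7
ee_pos: [0.5278, 0.1348, 0.1916]
tool_rot: [3.141, -0.001, -0.001]
wrist_force: [0.0, -0.3, -1.9]
grip_width: 0.368
gripper_force: 41.0
```

```bash
python3 pots.py|grep milk; python3 aim.py .6137 .135 .079
```

```text
milk [ 0.5922 -0.2612] L 0.0647 yaw -0.289 spot [ 0.5682 -0.2541] px [171.3 350.2]
   milk [ 0.6343 -0.1341] L 0.0608 yaw -0.475 spot [ 0.6121 -0.1227] px [229.5 320.1]
   milk [0.6231 0.0066] L 0.0677 yaw 0.062 spot [0.5981 0.0051] px [263.1 280.6]
   milk [0.6387 0.1315] L 0.0634 yaw -0.073 spot [0.6137 0.1334] px [300.8 252.3]
t 14.75 spot from nose, tool axes [ 0.0004 -0.0001  0.0886] rot [-3.1416e+00 -4.0000e-04 -7.0000e-04]
```

Request:
step_arm([
  [0, 0, 0, 0, 0, 0],
  [0, 0, 0, 0, 0, 0],
  [0, 0, 0, 0, 0, 0],
  [0, 0, 0, 0, 0, 0],
  [0, 0, 0, 0, 0, 0],
])

```text
t: 15.25
ee_pos: [0.5275, 0.1358, 0.1912]
tool_rot: [-3.142, 0.0, 0.001]
wrist_force: [-0.8, 0.2, -1.1]
grip_width: 0.367
gripper_force: 41.0
```

Request:
step_arm([
  [0, 0, 0, 0, 0, 0],
  [0, 0, 0, 0, 0, 0],
  [0, 0, 0, 0, 0, 0],
  [0, 0, 0, 0, 0, 0],
  [0, 0, 0, 0, 0, 0],
])

```text
t: 15.75
ee_pos: [0.5275, 0.1359, 0.1912]
tool_rot: [-3.142, 0.0, 0.001]
wrist_force: [-0.5, -0.2, -1.1]
grip_width: 0.369
gripper_force: 41.0
```

Request:
step_arm([
  [0, 0, 0, 0, 0, 0],
  [0, 0, 0, 0, 0, 0],
  [0, 0, 0, 0, 0, 0],
  [0, 0, 0, 0, 0, 0],
  [0, 0, 0, 0, 0, 0],
])

```text
t: 16.25
ee_pos: [0.5275, 0.1359, 0.1912]
tool_rot: [-3.142, 0.0, 0.001]
wrist_force: [-0.0, 0.0, -1.4]
grip_width: 0.37
gripper_force: 41.0
```

Request:
step_arm([
  [0, 0, 0, 0, 0, 0],
  [0, 0, 0, 0, 0, 0],
  [0, 0, 0, 0, 0, 0],
  [0, 0, 0, 0, 0, 0],
  [0, 0, 0, 0, 0, 0],
])

```text
t: 16.75
ee_pos: [0.5275, 0.1359, 0.1912]
tool_rot: [-3.142, 0.0, 0.001]
wrist_force: [-0.4, -0.2, -1.5]
grip_width: 0.373
gripper_force: 41.0
```

```bash
python3 pots.py|grep -E "milk|cass"; python3 aim.py .6137 .135 .079;python3 aim.py .6048 -.118 .062
```

```text
milk [ 0.5924 -0.2609] L 0.0647 yaw -0.294 spot [ 0.5684 -0.2537] px [171.5 350.1]
   cass [ 0.5841 -0.2588] L 0.0661 yaw -0.294 spot [ 0.5602 -0.2515] px [171.5 350.1]
   milk [ 0.6342 -0.1345] L 0.0607 yaw -0.464 spot [ 0.6119 -0.1233] px [229.2 320.2]
   cass [ 0.6269 -0.1297] L 0.062 yaw -0.464 spot [ 0.6045 -0.1185] px [229.2 320.3]
   milk [0.623  0.0071] L 0.0678 yaw 0.062 spot [0.598  0.0056] px [263.2 280.4]
   cass [0.6154 0.015 ] L 0.0693 yaw 0.062 spot [0.5904 0.0134] px [263.3 280.4]
   milk [0.6386 0.1326] L 0.0649 yaw -0.073 spot [0.6137 0.1344] px [301.1 252. ]
   cass [0.6314 0.1432] L 0.0663 yaw -0.073 spot [0.6064 0.145 ] px [301.2 252. ]
t 16.8 spot from nose, tool axes [0.0007 0.0009 0.0882] rot [3.1416e+00 1.0000e-04 8.0000e-04]
t 16.8 spot from nose, tool axes [-0.0084  0.2539  0.1052] rot [3.1416e+00 1.0000e-04 8.0000e-04]
```

Request:
step_arm([
  [-0.008, 0.245, -0.003, 0, 0, 0],
  [-0.008, 0.245, -0.003, 0, 0, 0],
  [-0.008, 0.245, -0.003, 0, 0, 0],
  [-0.008, 0.245, -0.003, 0, 0, 0],
  [-0.008, 0.245, -0.003, 0, 0, 0],
])

```text
t: 17.3
ee_pos: [0.5193, -0.1116, 0.1944]
tool_rot: [3.141, -0.0, 0.0]
wrist_force: [0.4, 0.1, -1.3]
grip_width: 0.371
gripper_force: 41.1
```

Request:
step_arm([
  [0, 0.009, 0.015, 0, 0, 0],
  [0, 0.009, 0.015, 0, 0, 0],
  [0, 0.009, 0.015, 0, 0, 0],
  [0, 0.009, 0.015, 0, 0, 0],
  [0, 0.009, 0.015, 0, 0, 0],
])

```text
t: 17.8
ee_pos: [0.52, -0.1172, 0.1796]
tool_rot: [-3.141, -0.0, 0.002]
wrist_force: [-0.9, 0.7, -2.3]
grip_width: 0.368
gripper_force: 41.0
```

```bash
python3 pots.py|grep cass; python3 aim.py .6046 -.1182 .062
```

```text
cass [ 0.5839 -0.2586] L 0.0661 yaw -0.298 spot [ 0.56   -0.2513] px [171.6 350. ]
   cass [ 0.6268 -0.1298] L 0.0622 yaw -0.457 spot [ 0.6044 -0.1187] px [229.1 320.3]
   cass [0.6155 0.0147] L 0.0695 yaw 0.075 spot [0.5906 0.0128] px [263.2 280.6]
   cass [0.6315 0.142 ] L 0.0648 yaw -0.073 spot [0.6066 0.1438] px [301.  252.3]
t 17.85 spot from nose, tool axes [-0.0009  0.001   0.0936] rot [-3.1415e+00 -4.0000e-04  2.1000e-03]
```

Request:
step_arm([
  [0, 0.001, 0, 0, 0, 0],
  [0, 0.001, 0, 0, 0, 0],
  [0, 0.001, 0, 0, 0, 0],
  [0, 0.001, 0, 0, 0, 0],
  [0, 0.001, 0, 0, 0, 0],
])

```text
t: 18.35
ee_pos: [0.5197, -0.1191, 0.1792]
tool_rot: [-3.142, 0.0, 0.001]
wrist_force: [-0.1, 0.3, -2.0]
grip_width: 0.373
gripper_force: 41.0
```

Request:
step_arm([
  [0, 0, 0, 0, 0, 0],
  [0, 0, 0, 0, 0, 0],
  [0, 0, 0, 0, 0, 0],
  [0, 0, 0, 0, 0, 0],
  [0, 0, 0, 0, 0, 0],
])

```text
t: 18.85
ee_pos: [0.5197, -0.1192, 0.1792]
tool_rot: [3.142, 0.0, 0.001]
wrist_force: [0.2, -0.5, -1.7]
grip_width: 0.368
gripper_force: 41.0
```

Request:
step_arm([
  [0, 0, 0, 0, 0, 0],
  [0, 0, 0, 0, 0, 0],
  [0, 0, 0, 0, 0, 0],
  [0, 0, 0, 0, 0, 0],
  [0, 0, 0, 0, 0, 0],
])

```text
t: 19.35
ee_pos: [0.5197, -0.1192, 0.1792]
tool_rot: [3.142, 0.0, 0.001]
wrist_force: [-0.2, 0.5, -0.6]
grip_width: 0.371
gripper_force: 41.0
```

Request:
step_arm([
  [0, 0, 0, 0, 0, 0],
  [0, 0, 0, 0, 0, 0],
  [0, 0, 0, 0, 0, 0],
  [0, 0, 0, 0, 0, 0],
  [0, 0, 0, 0, 0, 0],
])

```text
t: 19.85
ee_pos: [0.5197, -0.1191, 0.1792]
tool_rot: [-3.142, 0.0, 0.001]
wrist_force: [-0.1, -0.5, -1.8]
grip_width: 0.366
gripper_force: 41.0
```

Request:
step_arm([
  [0, 0, -0.1, 0, 0, 0],
  [0, 0, -0.1, 0, 0, 0],
  [-0.01, -0.13, -0.1, 0, 0, 0],
  [-0.01, -0.13, -0.1, 0, 0, 0],
  [-0.01, -0.13, -0.1, 0, 0, 0],
])

```text
t: 20.35
ee_pos: [0.5091, 0.0144, 0.2793]
tool_rot: [-3.14, -0.0, 0.003]
wrist_force: [0.6, 0.1, -2.1]
grip_width: 0.367
gripper_force: 41.1
```

```bash
python3 pots.py|grep cass; python3 -c "
from h import *
print(local([.5128,.4068,.28]))"
```

```text
cass [ 0.5839 -0.2588] L 0.066 yaw -0.275 spot [ 0.5599 -0.252 ] px [171.3 350.2]
   cass [ 0.627  -0.1296] L 0.062 yaw -0.499 spot [ 0.605  -0.1176] px [229.6 320.2]
   cass [0.6154 0.0152] L 0.0696 yaw 0.089 spot [0.5905 0.013 ] px [263.2 280.5]
   cass [0.6316 0.1421] L 0.0645 yaw -0.093 spot [0.6067 0.1444] px [301.2 252.2]
[ 6.67255528e-03 -3.88376634e-01  2.70973058e-04]
```

Request:
step_arm([
  [0.003, -0.22, 0, 0, 0, -0.3],
  [0.003, -0.22, 0, 0, 0, -0.3],
  [0.003, -0.22, 0, 0, 0, -0.3],
  [0.003, -0.22, 0, 0, 0, -0.3],
  [0.003, -0.22, 0, 0, 0, -0.3],
])

```text
t: 20.9
ee_pos: [0.5114, 0.2357, 0.2787]
tool_rot: [-3.14, 0.0, 0.306]
wrist_force: [-0.5, -0.5, -1.6]
grip_width: 0.37
gripper_force: 41.1
```

```bash
python3 -c "
from h import *
print(local([.5128,.4068,.24]),manip.read_state()['tool_rot'])"
```

```text
[ 0.05280517 -0.16269346  0.03894197] [-3.13990929e+00  4.99071313e-04  3.05608081e-01]
```

Request:
step_arm([
  [0.053, -0.163, 0.0, 0, 0, -0.318],
  [0.053, -0.163, 0.0, 0, 0, -0.318],
  [0.053, -0.163, 0.0, 0, 0, -0.318],
  [0.053, -0.163, 0.04, 0, 0, -0.318],
  [0.053, -0.163, 0.04, 0, 0, -0.318],
])

```text
t: 21.4
ee_pos: [0.5122, 0.4046, 0.2339]
tool_rot: [-3.14, 0.007, 0.623]
wrist_force: [-0.7, -1.4, -2.7]
grip_width: 0.371
gripper_force: 41.0
```

Request:
step_arm([
  [0, 0, 0, 0, 0, 0],
  [0, 0, 0, 0, 0, 0],
  [0, 0, 0, 0, 0, 0],
  [0, 0, 0, 0, 0, 0],
])

```text
t: 21.8
ee_pos: [0.5152, 0.4018, 0.2402]
tool_rot: [-3.141, -0.001, 0.618]
wrist_force: [-0.3, 0.5, -1.4]
grip_width: 0.373
gripper_force: 41.0
```

```bash
python3 -c "
from h import *
print(local([.5128,.4068,.13]),local([.5128,.4068,.0495]),manip.read_state()['tool_rot'])"
```

```text
[ 0.00084164 -0.00543033  0.110162  ] [ 0.00074575 -0.00541851  0.19066194] [-3.14144581e+00 -1.19122228e-03  6.18016498e-01]
```

Request:
step_arm([
  [0.001, -0.005, 0.04, 0, 0, -0.005],
  [0.001, -0.005, 0.08, 0, 0, -0.005],
  [0.001, -0.005, 0.11, 0, 0, -0.005],
  [0.001, -0.005, 0.11, 0, 0, -0.005],
  [0.001, -0.005, 0.11, 0, 0, -0.005],
])

```text
t: 22.3
ee_pos: [0.5132, 0.4069, 0.1306]
tool_rot: [3.141, -0.001, 0.623]
wrist_force: [0.3, 0.6, -0.6]
grip_width: 0.369
gripper_force: 41.0
```

Request:
step_arm([
  [0, 0, 0, 0, 0, 0],
  [0, 0, 0, 0, 0, 0],
  [0, 0, 0, 0, 0, 0],
  [0, 0, 0, 0, 0, 0],
])

```text
t: 22.7
ee_pos: [0.5128, 0.407, 0.1297]
tool_rot: [-3.141, -0.001, 0.624]
wrist_force: [0.5, 0.7, -2.2]
grip_width: 0.37
gripper_force: 41.0
```

```bash
python3 -c "
from h import *
print(local([.5128,.4068,.0495]),manip.read_state()['tool_rot'])"
```

```text
[-0.00014166  0.00021066  0.08023822] [-3.14141936e+00 -5.70916524e-04  6.23885651e-01]
```

Request:
step_arm([
  [0, 0, 0.04, 0, 0, 0],
  [0, 0, 0.065, 0, 0, 0],
  [0, 0, 0.075, 0, 0, 0],
  [0, 0, 0.08, 0, 0, 0],
  [0, 0, 0.08, 0, 0, 0],
])

```text
t: 23.2
ee_pos: [0.513, 0.4071, 0.0501]
tool_rot: [-3.142, -0.001, 0.624]
wrist_force: [-0.7, -0.3, -1.2]
grip_width: 0.372
gripper_force: 41.2
```

Request:
step_arm([
  [0, 0, 0, 0, 0, 0],
  [0, 0, 0, 0, 0, 0],
])

```text
t: 23.4
ee_pos: [0.513, 0.4072, 0.0501]
tool_rot: [-3.141, -0.001, 0.624]
wrist_force: [-0.4, 0.7, -0.3]
grip_width: 0.371
gripper_force: 41.3
```

Request:
step_arm([
  [0, 0, 0.001, 0, 0, 0],
  [0, 0, 0.001, 0, 0, 0],
  [0, 0, 0.001, 0, 0, 0],
])

```text
t: 23.7
ee_pos: [0.513, 0.4071, 0.0491]
tool_rot: [-3.141, -0.001, 0.624]
wrist_force: [-2.7, -0.7, 9.3]
grip_width: 0.369
gripper_force: 42.5
```

Request:
step_arm([
  [0, 0, 0, 0, 0, 0],
  [0, 0, 0, 0, 0, 0],
  [0, 0, 0, 0, 0, 0],
  [0, 0, 0, 0, 0, 0],
  [0, 0, 0, 0, 0, 0],
], grip=1)

```text
t: 24.2
ee_pos: [0.5126, 0.4069, 0.0482]
tool_rot: [-3.141, 0.0, 0.624]
wrist_force: [0.2, -0.3, 0.6]
grip_width: 1.0
gripper_force: 0.0
```

Request:
step_arm([
  [0, 0, 0, 0, 0, 0],
  [0, 0, 0, 0, 0, 0],
  [0, 0, -0.03, 0, 0, 0],
  [0, 0, -0.07, 0, 0, 0],
  [0, 0, -0.07, 0, 0, 0],
])

```text
t: 24.7
ee_pos: [0.5144, 0.4079, 0.1229]
tool_rot: [-3.141, -0.007, 0.624]
wrist_force: [0.2, -0.0, -1.1]
grip_width: 1.001
gripper_force: 0.0
```

Request:
step_arm([
  [0, 0, -0.05, 0, 0, 0],
  [0, 0, -0.1, 0, 0, 0],
  [0, 0, -0.15, 0, 0, 0],
  [0, 0, -0.17, 0, 0, 0],
  [0, 0, -0.17, 0, 0, 0],
])

```text
t: 25.2
ee_pos: [0.5134, 0.4073, 0.291]
tool_rot: [-3.141, -0.005, 0.624]
wrist_force: [0.1, 0.5, -0.8]
grip_width: 1.003
gripper_force: 0.0
```

Run:
```python
from h import *
c=cam("wrist");save("w7",manip.capture("wrist"))
u=np.array([np.cos(.621),np.sin(.621),0]);m=np.array([.5132,.4065,.088])
for a in(-.075,0,.085): print(proj(c,m+a*u))
```

```text
[[286.44217708 255.13738867]]
[[286.76522828 182.89974281]]
[[287.18122979  89.87742851]]
```

View pics/w7.png

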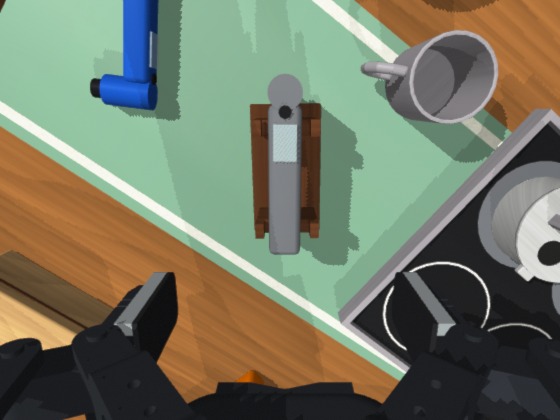

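The wand is seated in its rest, head (285,90), tail (284,253), same way round. Next I'll measure the ring centres.

```bash
cat > rings.py <<'E'
from h import *
G=np.array([(.462,-.257),(.468,-.122),(.477,.013),(.483,.151)])
for n in("scene","side"):
    c=cam(n);im=manip.capture(n);g=cv2.cvtColor(im,cv2.COLOR_RGB2HSV)
    m=(g[...,2]>110)&(g[...,1]<50); ys,xs=np.where(m)
    o,_=ray(c,(0,0)); d=(c[1].T@np.linalg.solve(c[0],np.array([xs,ys,np.ones(len(xs))]))).T
    P=(o+d*((.024-o[2])/d[:,2])[:,None])[:,:2]; out=[]
    for q in G:
        for k in range(6):
            r=np.linalg.norm(P-q,axis=1); S=P[abs(r-.066)<(.012 if k<2 else .005)]
            A=np.c_[2*S,np.ones(len(S))]; q=np.linalg.lstsq(A,(S**2).sum(1),rcond=None)[0];rad=np.sqrt(q[2]+q[0]**2+q[1]**2);q=q[:2]
        out.append(q);print(n,q.round(4),rad.round(4),len(S))
    out=np.array(out);print(np.diff(out,axis=0).round(4))
E
python3 rings.py
```

```text
scene [ 0.4561 -0.2554] 0.0659 308
scene [ 0.4638 -0.1211] 0.0659 250
scene [0.4721 0.0134] 0.066 227
scene [0.4802 0.148 ] 0.0659 220
[[0.0077 0.1343]
 [0.0083 0.1345]
 [0.0081 0.1346]]
side [ 0.4533 -0.2563] 0.0667 15
side [ 0.4618 -0.1226] 0.0659 40
side [0.4718 0.0117] 0.0669 69
side [0.4785 0.1479] 0.066 152
[[0.0085 0.1337]
 [0.01   0.1343]
 [0.0067 0.1362]]
```

```bash
cat > go.py <<'E'
from h import *
import sys
x,y,z,yaw=map(float,sys.argv[1:5]); s=manip.read_state(); r=R.from_euler('xyz',s["tool_rot"])
t=R.from_euler('xyz',[np.pi,0,yaw])
print("t",s["t"],"rot",s["tool_rot"].round(3),"delta",r.inv().apply(np.array([x,y,z])-s["ee_pos"]).round(4),"rv",(r.inv()*t).as_rotvec().round(4),"F",s["wrist_force"].round(1),"q",s["joint_pos"].round(2))
E
python3 go.py .6103 -.2657 .27 1.28
```

```text
t 25.35 rot [-3.141e+00  2.000e-03  6.240e-01] delta [-0.3133  0.603   0.0174] rv [-0.0007  0.0016 -0.6562] F [ 0.2  0.8 -0.1] q [-0.84  0.82  0.33  1.05 -0.25  1.31 -1.49]
```

Request:
step_arm([
  [-0.11, 0.21, 0.0, 0, 0, -0.656],
  [-0.11, 0.21, 0, 0, 0, -0.656],
  [-0.11, 0.21, 0, 0, 0, -0.656],
  [-0.11, 0.21, 0, 0, 0, -0.656],
  [-0.11, 0.21, 0, 0, 0, -0.656],
])

```text
t: 25.85
ee_pos: [0.5459, 0.1689, 0.2873]
tool_rot: [-3.141, 0.002, 1.284]
wrist_force: [1.3, -0.2, -0.4]
grip_width: 1.005
gripper_force: 0.0
```

```bash
python3 go.py .6103 -.2657 .27 1.28
```

```text
t 25.85 rot [-3.141e+00  2.000e-03  1.284e+00] delta [-0.3987  0.1847  0.0177] rv [-0.001   0.0015  0.0042] F [ 1.3 -0.2 -0.4] q [-0.42  0.65  0.13  1.4  -0.09  1.1  -0.56]
```

Request:
step_arm([
  [-0.2, 0.092, 0, 0, 0, 0],
  [-0.2, 0.092, 0, 0, 0, 0],
  [-0.2, 0.092, 0, 0, 0, 0],
  [-0.2, 0.092, 0, 0, 0, 0],
  [-0.2, 0.092, 0, 0, 0, 0],
])

```text
t: 26.35
ee_pos: [0.5763, -0.0509, 0.287]
tool_rot: [-3.14, 0.002, 1.275]
wrist_force: [-0.2, 0.5, 0.4]
grip_width: 0.999
gripper_force: 0.0
```

Request:
step_arm([
  [-0.199, 0.093, 0.018, 0, 0, 0.004],
  [-0.199, 0.093, 0.018, 0, 0, 0.004],
  [-0.199, 0.093, 0.018, 0, 0, 0.004],
  [-0.199, 0.093, 0.018, 0, 0, 0.004],
  [-0.199, 0.093, 0.018, 0, 0, 0.004],
])

```text
t: 26.85
ee_pos: [0.6074, -0.2679, 0.2678]
tool_rot: [-3.139, 0.002, 1.272]
wrist_force: [-0.6, 0.4, -0.1]
grip_width: 0.999
gripper_force: 0.0
```

Request:
step_arm([
  [0, 0, 0, 0, 0, 0],
  [0, 0, 0, 0, 0, 0],
  [0, 0, 0, 0, 0, 0],
])

```text
t: 27.15
ee_pos: [0.6089, -0.2618, 0.2698]
tool_rot: [-3.141, -0.001, 1.277]
wrist_force: [-0.1, -0.3, 0.4]
grip_width: 0.998
gripper_force: 0.0
```

```bash
cat > wbar.py <<'E'
from h import *
import sys
n=sys.argv[1]; c=cam("wrist"); im=manip.capture("wrist"); save("wb_"+n,im)
for b in bars(im):
    if b[1]<600: continue
    r=b[2]; bx=cv2.boxPoints(r); e=[(bx[0]+bx[1])/2,(bx[2]+bx[3])/2]
    if np.linalg.norm(bx[0]-bx[1])>np.linalg.norm(bx[1]-bx[2]): e=[(bx[1]+bx[2])/2,(bx[3]+bx[0])/2]
    z=.024+BAR[n]+.007; p,q=[onz(c,k,z) for k in e]; v=p-q; v*=np.sign(v[1])
    print(b[0].round(1),b[1],np.round(r[1],1),"L",np.linalg.norm(v).round(4),"centre",((p+q)/2).round(4),"cent2",onz(c,b[0],z).round(4),"yaw",np.arctan2(-v[0],v[1]).round(3))
E
python3 wbar.py coffee; python3 go.py .6103 -.2657 .132 1.28
```

```text
t 27.2 rot [-3.141e+00 -1.000e-03  1.277e+00] delta [-0.0034  0.0024  0.1381] rv [-0.0004 -0.0005 -0.0027] F [ 0.3 -0.4  0.4] q [ 0.32  0.83  0.09  1.04 -0.07  1.27  0.11]
```

View pics/wb_coffee.png

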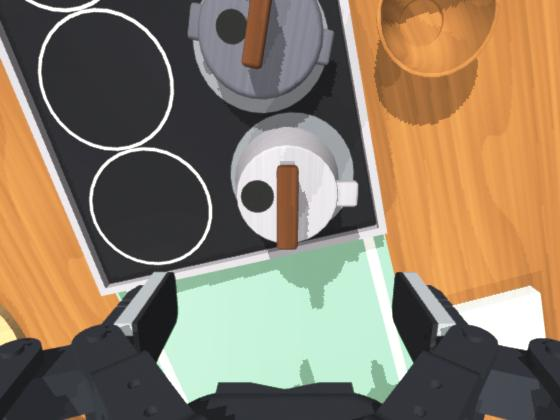

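The coffee bar is at (288,207), vertical in the image and so aligned with the fingers. It is brighter here than in the scene view, so I'll widen the mask.

```bash
sed -i 's/(h\[...,2\]<125)/(h[...,2]<VMAX)/; s/^def bars/VMAX=125\ndef bars/' h.py; sed -i 's/^import sys$/import sys,h\nh.VMAX=175/' wbar.py
python3 - <<'E'
from h import *
im=cv2.imread("pics/wb_coffee.png");hh=cv2.cvtColor(im,cv2.COLOR_BGR2HSV);print(hh[200,288],hh[230,290],hh[390-60,50],hh[300,450],hh[180,330])
c=cam("wrist")
for p in((287.5,165),(287.5,249),(287.5,207)): print(onz(c,p,.156))
E
python3 wbar.py coffee
```

```text
[ 11 157 133] [ 11 155 130] [ 15 160 230] [ 14 163 217] [150   3 237]
[ 0.61922221 -0.23212716  0.156     ]
[ 0.60095763 -0.29302388  0.156     ]
[ 0.61039818 -0.26154772  0.156     ]
[286.8 206.2] 1616.5 [20.6 83.2] L 0.0629 centre [ 0.6097 -0.2621  0.156 ] cent2 [ 0.6101 -0.2609  0.156 ] yaw -0.305
[255.4  32.7] 1291.5 [20.9 69.3] L 0.0406 centre [ 0.6236 -0.1453  0.156 ] cent2 [ 0.624  -0.1449  0.156 ] yaw -0.482
```

Request:
step_arm([
  [-0.001, 0.001, 0.05, 0, 0, 0],
  [-0.001, 0.001, 0.1, 0, 0, 0],
  [-0.001, 0.001, 0.13, 0, 0, 0],
  [-0.001, 0.001, 0.137, 0, 0, 0],
  [-0.001, 0.001, 0.137, 0, 0, 0],
])

```text
t: 27.75
ee_pos: [0.6096, -0.264, 0.1335]
tool_rot: [-3.141, -0.0, 1.276]
wrist_force: [0.5, -0.6, 0.5]
grip_width: 1.002
gripper_force: 0.0
```

Request:
step_arm([
  [0, 0, 0, 0, 0, 0],
  [0, 0, 0, 0, 0, 0],
  [0, 0, 0, 0, 0, 0],
])

```text
t: 28.05
ee_pos: [0.6099, -0.2645, 0.1344]
tool_rot: [3.14, 0.0, 1.276]
wrist_force: [-0.2, -0.2, 0.4]
grip_width: 0.998
gripper_force: 0.0
```

```bash
python3 go.py .610 -.263 .132 1.27
```

```text
t 28.05 rot [3.14  0.    1.276] delta [ 0.0015 -0.0003  0.0024] rv [0.0016 0.0001 0.0058] F [-0.2 -0.2  0.4] q [ 0.33  0.96  0.07  1.23 -0.07  0.95  0.12]
```

Request:
step_arm([
  [0, 0, 0, 0, 0, 0],
  [0, 0, 0, 0, 0, 0],
  [0, 0, 0, 0, 0, 0],
  [0, 0, 0, 0, 0, 0],
  [0, 0, 0, 0, 0, 0],
], grip=0, grip_force=50)

```text
t: 28.55
ee_pos: [0.6095, -0.2644, 0.1332]
tool_rot: [3.142, 0.0, 1.276]
wrist_force: [0.3, 0.1, -1.6]
grip_width: 0.177
gripper_force: 52.0
```

Request:
step_arm([
  [0, 0, 0, 0, 0, 0],
  [0, 0, 0, 0, 0, 0],
  [0, 0, 0, 0, 0, 0],
])

```text
t: 28.85
ee_pos: [0.6095, -0.2644, 0.1332]
tool_rot: [3.142, 0.0, 1.276]
wrist_force: [1.0, -0.8, 0.3]
grip_width: 0.173
gripper_force: 52.1
```

```bash
python3 go.py .4555 -.2556 .132 1.276; python3 go.py .480 .148 .132 1.51
```

```text
t 28.85 rot [3.142 0.    1.276] delta [-0.0364 -0.1499  0.0012] rv [ 0.      0.     -0.0002] F [ 1.  -0.8  0.3] q [ 0.33  0.96  0.07  1.23 -0.07  0.95  0.12]
t 28.85 rot [3.142 0.    1.276] delta [ 0.3569 -0.2438  0.0012] rv [ 0.      0.     -0.2342] F [ 1.  -0.8  0.3] q [ 0.33  0.96  0.07  1.23 -0.07  0.95  0.12]
```

Request:
step_arm([
  [-0.004, -0.015, 0, 0, 0, 0],
  [-0.009, -0.037, 0, 0, 0, 0],
  [-0.014, -0.06, 0, 0, 0, 0],
  [-0.02, -0.083, 0, 0, 0, 0],
  [-0.026, -0.105, 0, 0, 0, 0],
])

```text
t: 29.35
ee_pos: [0.5004, -0.2585, 0.1332]
tool_rot: [-3.141, -0.0, 1.276]
wrist_force: [0.6, 0.3, -4.5]
grip_width: 0.182
gripper_force: 51.5
```

Request:
step_arm([
  [-0.005, -0.02, 0, 0, 0, 0],
  [-0.009, -0.037, 0, 0, 0, 0],
  [-0.011, -0.044, 0, 0, 0, 0],
  [-0.011, -0.045, 0, 0, 0, 0],
  [-0.011, -0.045, 0, 0, 0, 0],
])

```text
t: 29.85
ee_pos: [0.4557, -0.2561, 0.1331]
tool_rot: [3.142, -0.0, 1.276]
wrist_force: [-1.6, 0.4, -2.4]
grip_width: 0.177
gripper_force: 51.8
```

```bash
python3 go.py .4555 -.2556 .1332 1.276; python3 go.py .480 .148 .1332 1.276
```

```text
t 29.85 rot [ 3.142 -0.     1.276] delta [ 0.0004 -0.0003 -0.0001] rv [ 0.     -0.0001 -0.0001] F [-1.6  0.4 -2.4] q [ 0.43  0.78  0.05  1.79 -0.06  0.57  0.21]
t 29.85 rot [ 3.142 -0.     1.276] delta [ 0.3937 -0.0942 -0.    ] rv [ 0.     -0.0001 -0.0001] F [-1.6  0.4 -2.4] q [ 0.43  0.78  0.05  1.79 -0.06  0.57  0.21]
```

Request:
step_arm([
  [0.015, -0.0036, 0, 0, 0, 0],
  [0.04, -0.0096, 0, 0, 0, 0],
  [0.07, -0.0168, 0, 0, 0, 0],
  [0.1, -0.024, 0, 0, 0, 0],
  [0.13, -0.0312, 0, 0, 0, 0],
])

```text
t: 30.35
ee_pos: [0.4638, -0.1211, 0.1332]
tool_rot: [3.141, -0.0, 1.276]
wrist_force: [0.9, -0.8, -3.4]
grip_width: 0.173
gripper_force: 51.6
```

Request:
step_arm([
  [0.03, -0.0072, 0, 0, 0, 0],
  [0.06, -0.0144, 0, 0, 0, 0],
  [0.09, -0.0216, 0, 0, 0, 0],
  [0.12, -0.0288, 0, 0, 0, 0],
  [0.15, -0.036, 0, 0, 0, 0],
])

```text
t: 30.85
ee_pos: [0.4728, 0.0333, 0.1331]
tool_rot: [3.141, -0.0, 1.277]
wrist_force: [1.1, -1.2, -3.0]
grip_width: 0.173
gripper_force: 51.6
```

Request:
step_arm([
  [0.03, -0.0072, 0, 0, 0, 0],
  [0.06, -0.0144, 0, 0, 0, 0],
  [0.085, -0.02, 0, 0, 0, 0],
  [0.1, -0.024, 0, 0, 0, 0],
  [0.108, -0.026, 0, 0, 0, 0],
])

```text
t: 31.35
ee_pos: [0.479, 0.1443, 0.1331]
tool_rot: [3.141, -0.001, 1.278]
wrist_force: [0.2, -2.0, -1.5]
grip_width: 0.172
gripper_force: 52.0
```

Request:
step_arm([
  [0, 0, 0, 0, 0, 0],
  [0, 0, 0, 0, 0, 0],
  [0, 0, 0, 0, 0, 0],
])

```text
t: 31.65
ee_pos: [0.4789, 0.1413, 0.1331]
tool_rot: [-3.141, 0.0, 1.275]
wrist_force: [0.4, 0.1, -3.6]
grip_width: 0.173
gripper_force: 51.5
```

```bash
python3 go.py .480 .148 .1332 1.276
```

```text
t 31.65 rot [-3.141  0.     1.275] delta [ 0.0067 -0.0009 -0.0001] rv [-0.0002  0.0004 -0.0014] F [ 0.4  0.1 -3.6] q [-0.45  0.76  0.18  1.88 -0.25  0.53 -0.4 ]
```

Request:
step_arm([
  [0.003, 0, 0, 0, 0, 0],
  [0.006, -0.001, 0, 0, 0, 0],
  [0.006, -0.001, 0, 0, 0, 0],
  [0.006, -0.001, 0, 0, 0, 0],
  [0.006, -0.001, 0, 0, 0, 0],
])

```text
t: 32.15
ee_pos: [0.4795, 0.1482, 0.1332]
tool_rot: [-3.141, 0.0, 1.276]
wrist_force: [0.4, 0.4, -5.9]
grip_width: 0.179
gripper_force: 51.5
```

Request:
step_arm([
  [0, 0, 0, 0, 0, 0],
  [0, 0, 0, 0, 0, 0],
  [0, 0, 0, 0, 0, 0],
  [0, 0, 0, 0, 0, 0],
  [0, 0, 0, 0, 0, 0],
], grip=1)

```text
t: 32.65
ee_pos: [0.4796, 0.1482, 0.1332]
tool_rot: [3.142, -0.0, 1.276]
wrist_force: [-0.4, 0.2, 0.6]
grip_width: 0.993
gripper_force: 0.0
```

Request:
step_arm([
  [0, 0, 0, 0, 0, 0],
  [0, 0, -0.03, 0, 0, 0],
  [0, 0, -0.07, 0, 0, 0],
  [0, 0, -0.11, 0, 0, 0],
  [0, 0, -0.13, 0, 0, 0],
])

```text
t: 33.15
ee_pos: [0.4801, 0.1482, 0.2662]
tool_rot: [3.139, -0.002, 1.276]
wrist_force: [1.1, 0.7, -1.7]
grip_width: 0.997
gripper_force: 0.0
```

Request:
step_arm([
  [0, 0, 0, 0, 0, 0],
  [0, 0, 0, 0, 0, 0],
  [0, 0, 0, 0, 0, 0],
])

```text
t: 33.45
ee_pos: [0.4792, 0.1481, 0.2623]
tool_rot: [-3.14, 0.001, 1.276]
wrist_force: [0.0, 0.7, -0.8]
grip_width: 1.0
gripper_force: 0.0
```

```bash
python3 wbar.py coffee;python3 wbar.py tea; python3 pots.py|grep -E '^\[|tea|milk|cass|coffee'; python3 go.py .631 -.001 .27 1.64
```

```text
[505.2 311.6] 1445.0 [70.5 22.8] L 0.0643 centre [0.6173 0.0207 0.156 ] cent2 [0.6172 0.0217 0.156 ] yaw 0.095
[285.1 206.4] 1738.5 [87. 21.] L 0.0638 centre [0.4795 0.1501 0.156 ] cent2 [0.4797 0.1513 0.156 ] yaw -0.294
[480.1 152. ] 1803.0 [79.2 25.2] L 0.0545 centre [0.6161 0.1486 0.156 ] cent2 [0.6165 0.1496 0.156 ] yaw -0.077
[505.1 311.6] 1449.0 [70.5 22.9] L 0.0692 centre [0.6262 0.0055 0.137 ] cent2 [0.6261 0.0065 0.137 ] yaw 0.095
[285.1 206.2] 1722.5 [87. 22.] L 0.0687 centre [0.4776 0.1449 0.137 ] cent2 [0.4781 0.1463 0.137 ] yaw -0.295
[480. 152.] 1799.5 [79.2 25.2] L 0.0586 centre [0.625  0.1431 0.137 ] cent2 [0.6255 0.1443 0.137 ] yaw -0.076
[231.3 322.2]
   coffee [ 0.6505 -0.1444] L 0.0573 yaw -0.499 spot [ 0.6286 -0.1324] px [229.9 320.3]
   tea [ 0.6423 -0.139 ] L 0.0587 yaw -0.499 spot [ 0.6204 -0.127 ] px [229.9 320.2]
   milk [ 0.6346 -0.1338] L 0.0601 yaw -0.499 spot [ 0.6126 -0.1218] px [229.9 320. ]
   cass [ 0.6272 -0.129 ] L 0.0614 yaw -0.499 spot [ 0.6053 -0.117 ] px [229.9 320. ]
[270.8 277.7]
   coffee [ 0.6395 -0.01  ] L 0.0649 yaw 0.081 spot [ 0.6146 -0.012 ] px [262.8 281.1]
   tea [ 0.6311 -0.0012] L 0.0665 yaw 0.081 spot [ 0.6061 -0.0032] px [262.9 280.8]
   milk [0.623  0.0072] L 0.0681 yaw 0.081 spot [0.5981 0.0052] px [263.1 280.5]
   cass [0.6154 0.0151] L 0.0695 yaw 0.081 spot [0.5905 0.0131] px [263.3 280.5]
[308.8 249.3]
   coffee [0.6545 0.1093] L 0.0601 yaw -0.073 spot [0.6296 0.1111] px [300.6 252.7]
   tea [0.6464 0.1211] L 0.0616 yaw -0.073 spot [0.6215 0.1229] px [300.8 252.4]
   milk [0.6388 0.1323] L 0.0631 yaw -0.073 spot [0.6138 0.1341] px [301.  252.1]
   cass [0.6315 0.1429] L 0.0644 yaw -0.073 spot [0.6066 0.1447] px [301.2 252.1]
t 33.6 rot [-3.141e+00  1.000e-03  1.276e+00] delta [-0.0986  0.1884 -0.0076] rv [-0.0012  0.0007 -0.3643] F [-0.4 -0.1 -0.1] q [-0.51  0.57  0.27  1.7  -0.18  0.89 -0.47]
```

The coffee pot stands at (0.4795, 0.150) against ring 3 at (0.480, 0.148). The teapot is next.

Request:
step_arm([
  [-0.099, 0.188, -0.008, 0, 0, -0.37],
  [-0.099, 0.188, -0.008, 0, 0, -0.37],
  [-0.099, 0.188, -0.008, 0, 0, -0.37],
  [-0.099, 0.188, -0.008, 0, 0, -0.37],
  [-0.099, 0.188, -0.008, 0, 0, -0.37],
])

```text
t: 34.1
ee_pos: [0.6325, -0.0062, 0.2699]
tool_rot: [-3.141, 0.002, 1.641]
wrist_force: [-1.8, 0.5, -0.0]
grip_width: 0.998
gripper_force: 0.0
```

Request:
step_arm([
  [0, 0, 0, 0, 0, 0],
  [0, 0, 0, 0, 0, 0],
  [0, 0, 0, 0, 0, 0],
  [0, 0, 0, 0, 0, 0],
])

```text
t: 34.5
ee_pos: [0.6304, -0.0003, 0.2714]
tool_rot: [3.142, -0.0, 1.647]
wrist_force: [0.1, 0.2, -0.3]
grip_width: 0.999
gripper_force: 0.0
```

```bash
python3 wbar.py tea; python3 go.py .631 -.001 .115 1.65
```

```text
[270.5 313.6] 974.0 [17.2 62.8] L 0.0594 centre [ 0.6253 -0.1019  0.137 ] cent2 [ 0.6257 -0.101   0.137 ] yaw -0.472
[283.9 196.7] 1371.0 [78. 18.] L 0.0627 centre [0.6296 0.0019 0.137 ] cent2 [0.6294 0.003  0.137 ] yaw 0.076
[306.3  30.2] 1147.0 [19.9 63.8] L 0.0399 centre [0.6358 0.1214 0.137 ] cent2 [0.6358 0.1219 0.137 ] yaw -0.063
t 34.55 rot [ 3.142 -0.     1.647] delta [-0.0006  0.0005  0.1564] rv [ 0.0001 -0.0002 -0.0032] F [-0.7  0.3  0.2] q [-0.11  0.77  0.13  1.19 -0.1   1.19  0.1 ]
```

Request:
step_arm([
  [0.001, -0.001, 0.05, 0, 0, 0],
  [0.001, -0.001, 0.1, 0, 0, 0],
  [0.001, -0.001, 0.14, 0, 0, 0],
  [0.001, -0.001, 0.156, 0, 0, 0],
  [0.001, -0.001, 0.156, 0, 0, 0],
])

```text
t: 35.05
ee_pos: [0.6285, 0.0002, 0.1132]
tool_rot: [-3.138, -0.0, 1.646]
wrist_force: [-0.7, -0.1, 1.2]
grip_width: 0.998
gripper_force: 0.0
```

Request:
step_arm([
  [0, 0, 0, 0, 0, 0],
  [0, 0, 0, 0, 0, 0],
  [0, 0, 0, 0, 0, 0],
])

```text
t: 35.35
ee_pos: [0.6301, -0.0002, 0.1164]
tool_rot: [3.14, 0.0, 1.646]
wrist_force: [-0.1, -0.8, 1.0]
grip_width: 1.004
gripper_force: 0.0
```

Request:
step_arm([
  [0, 0, 0, 0, 0, 0],
  [0, 0, 0, 0, 0, 0],
  [0, 0, 0, 0, 0, 0],
  [0, 0, 0, 0, 0, 0],
  [0, 0, 0, 0, 0, 0],
], grip=0)

```text
t: 35.85
ee_pos: [0.6297, -0.0002, 0.1153]
tool_rot: [3.141, -0.0, 1.646]
wrist_force: [0.2, -0.1, -0.0]
grip_width: 0.177
gripper_force: 48.7
```

Request:
step_arm([
  [0, 0, 0, 0, 0, 0],
  [0, 0, 0, 0, 0, 0],
  [0, 0, 0, 0, 0, 0],
])

```text
t: 36.15
ee_pos: [0.6297, -0.0003, 0.1153]
tool_rot: [3.141, 0.0, 1.646]
wrist_force: [0.6, 0.1, 1.8]
grip_width: 0.176
gripper_force: 49.0
```

```bash
python3 go.py .472 .012 .115 1.65
```

```text
t 36.15 rot [3.141 0.    1.646] delta [ 0.024  -0.1563  0.0002] rv [ 0.0001  0.     -0.0042] F [0.6 0.1 1.8] q [-0.1   0.94  0.1   1.4  -0.12  0.81  0.12]
```

Request:
step_arm([
  [0.002, -0.015, 0, 0, 0, 0],
  [0.006, -0.037, 0, 0, 0, 0],
  [0.009, -0.06, 0, 0, 0, 0],
  [0.013, -0.085, 0, 0, 0, 0],
  [0.017, -0.11, 0, 0, 0, 0],
])

```text
t: 36.65
ee_pos: [0.5177, 0.0085, 0.1153]
tool_rot: [3.141, 0.0, 1.646]
wrist_force: [1.4, 0.7, -4.5]
grip_width: 0.176
gripper_force: 49.1
```

Request:
step_arm([
  [0.003, -0.02, 0, 0, 0, 0],
  [0.006, -0.037, 0, 0, 0, 0],
  [0.007, -0.045, 0, 0, 0, 0],
  [0.007, -0.046, 0, 0, 0, 0],
  [0.007, -0.046, 0, 0, 0, 0],
])

```text
t: 37.15
ee_pos: [0.4727, 0.0119, 0.1152]
tool_rot: [-3.142, 0.0, 1.646]
wrist_force: [-1.8, 0.3, 1.2]
grip_width: 0.176
gripper_force: 50.1
```

```bash
python3 go.py .472 .012 .115 1.65
```

```text
t 37.15 rot [-3.142  0.     1.646] delta [ 0.0001 -0.0007  0.0002] rv [-0.      0.     -0.0043] F [-1.8  0.3  1.2] q [-0.14  0.76  0.08  1.98 -0.13  0.4   0.12]
```

Request:
step_arm([
  [0, 0, 0, 0, 0, 0],
  [0, 0, 0, 0, 0, 0],
  [0, 0, 0, 0, 0, 0],
  [0, 0, 0, 0, 0, 0],
  [0, 0, 0, 0, 0, 0],
], grip=1)

```text
t: 37.65
ee_pos: [0.4723, 0.012, 0.1152]
tool_rot: [-3.142, -0.0, 1.646]
wrist_force: [-0.3, 0.3, 0.4]
grip_width: 0.993
gripper_force: 0.0
```

Request:
step_arm([
  [0, 0, 0, 0, 0, 0],
  [0, 0, -0.03, 0, 0, 0],
  [0, 0, -0.07, 0, 0, 0],
  [0, 0, -0.11, 0, 0, 0],
  [0, 0, -0.14, 0, 0, 0],
])

```text
t: 38.15
ee_pos: [0.4723, 0.0119, 0.2576]
tool_rot: [3.14, 0.0, 1.646]
wrist_force: [0.7, 0.1, -0.9]
grip_width: 1.003
gripper_force: 0.0
```

Request:
step_arm([
  [0, 0, 0, 0, 0, 0],
  [0, 0, 0, 0, 0, 0],
  [0, 0, 0, 0, 0, 0],
])

```text
t: 38.45
ee_pos: [0.4719, 0.012, 0.2544]
tool_rot: [-3.14, -0.0, 1.646]
wrist_force: [-0.1, 0.6, -0.3]
grip_width: 0.999
gripper_force: 0.0
```

```bash
python3 wbar.py tea; python3 pots.py | grep cass; python3 go.py .627 -.1297 .24 1.09
```

```text
[285.8 203.1] 1518.5 [83. 19.] L 0.0633 centre [0.4721 0.0135 0.137 ] cent2 [0.4722 0.0149 0.137 ] yaw 0.076
[529.   45.8] 2537.0 [ 28.1 103.7] L 0.06 centre [0.6217 0.1319 0.137 ] cent2 [0.6221 0.1327 0.137 ] yaw -0.078
[303.4  23.8] 1230.0 [25.6 56.7] L 0.0332 centre [0.4744 0.1352 0.137 ] cent2 [0.4745 0.1347 0.137 ] yaw -0.284
   cass [ 0.6267 -0.1303] L 0.0614 yaw -0.475 spot [ 0.6045 -0.1188] px [229.1 320.4]
   cass [0.6313 0.143 ] L 0.0668 yaw -0.066 spot [0.6063 0.1446] px [301.1 252.1]
   cass [0.453  0.0261] L 0.0672 yaw 0.111 spot [0.4282 0.0233] px [222.1 244.3]
t 38.55 rot [-3.14   0.     1.646] delta [-0.1529  0.144   0.0142] rv [-1.600e-03  5.000e-04  5.558e-01] F [-0.1 -0.2 -0.8] q [-0.18  0.53  0.14  1.81 -0.1   0.81  0.09]
```

The teapot stands at (0.472, 0.0135), which is ring 2. The casserole is next.

Request:
step_arm([
  [-0.153, 0.144, 0.014, 0, 0, 0.556],
  [-0.153, 0.144, 0.014, 0, 0, 0.556],
  [-0.153, 0.144, 0.014, 0, 0, 0.556],
  [-0.153, 0.144, 0.014, 0, 0, 0.556],
  [-0.153, 0.144, 0.014, 0, 0, 0.556],
])

```text
t: 39.05
ee_pos: [0.6287, -0.1336, 0.2387]
tool_rot: [-3.14, 0.003, 1.083]
wrist_force: [-1.3, 0.1, -0.2]
grip_width: 0.998
gripper_force: 0.0
```

Request:
step_arm([
  [0, 0, 0, 0, 0, 0],
  [0, 0, 0, 0, 0, 0],
  [0, 0, 0, 0, 0, 0],
  [0, 0, 0, 0, 0, 0],
])

```text
t: 39.45
ee_pos: [0.6271, -0.129, 0.2416]
tool_rot: [3.141, -0.0, 1.091]
wrist_force: [-0.4, 0.2, 0.7]
grip_width: 1.0
gripper_force: 0.0
```

```bash
python3 wbar.py cass; python3 go.py .6267 -.130 .08 1.09
```

```text
[ 11.9 155.2] 900.0 [51.8 28.9] L 0.0358 centre [0.4537 0.0022 0.102 ] cent2 [ 0.4564 -0.0012  0.102 ] yaw 0.07
[248.8  46.1] 2052.5 [24.1 92.6] L 0.0629 centre [ 0.6544 -0.0182  0.102 ] cent2 [ 0.6553 -0.0178  0.102 ] yaw -1.13
t 39.5 rot [ 3.141 -0.     1.091] delta [-1.000e-03 -1.000e-04  1.616e-01] rv [ 0.0002 -0.0003  0.0006] F [-0.4 -0.4  0.4] q [ 0.03  0.83  0.29  1.2  -0.23  1.14 -0.15]
```

```bash
python3 - <<'E'
from h import *
import subprocess
s=manip.capture("scene");d=manip.capture("side")
w=cv2.imread("pics/wb_cass.png")
o=np.zeros((600,800,3),np.uint8); o[:300,:400]=cv2.resize(w,(400,300)); o[:300,400:]=cv2.resize(s[210:420,80:360,::-1],(400,300),interpolation=2)
o[300:,:400]=cv2.resize(d[100:250,180:380,::-1],(400,300),interpolation=2); cv2.imwrite("pics/last.png",o)
E
python3 pots.py | grep -E "^\[|cass"
```

```text
[273.8 296.6]
   cass [ 0.6555 -0.0189] L 0.0614 yaw -1.127 spot [0.6448 0.0037] px [276.9 295.5]
[308.6 249.4]
   cass [0.6314 0.1423] L 0.0648 yaw -0.073 spot [0.6065 0.1441] px [301.  252.2]
```

View pics/last.png

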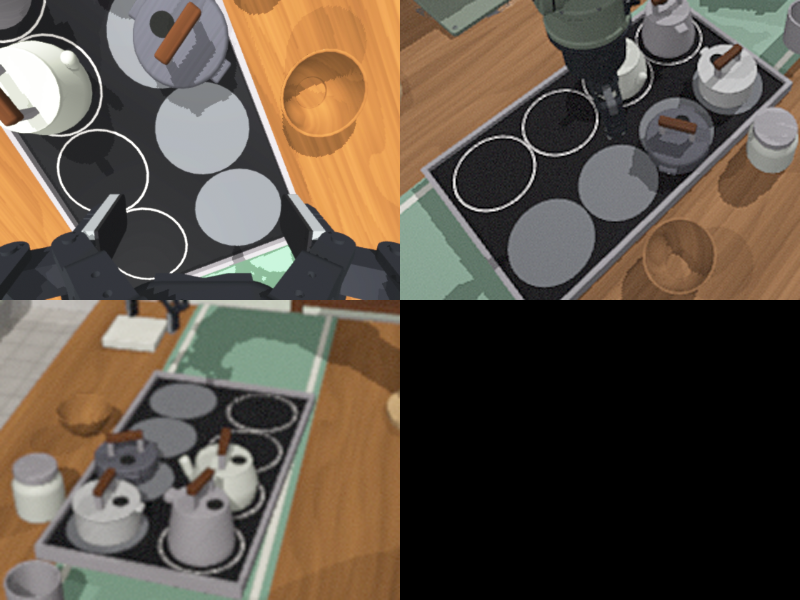

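The composite shows the casserole was knocked to disc 2, at scene (274,297) or world (0.655,-0.018), turned to yaw -1.13. The others are in place. I'll re-aim for it.

```bash
python3 go.py .6550 -.0185 .24 .444; python3 go.py .6550 -.0185 .24 3.585
```

```text
t 39.65 rot [ 3.142 -0.     1.09 ] delta [ 0.1113 -0.0267  0.0014] rv [ 0.000e+00 -1.000e-04  6.461e-01] F [-0.1 -0.1  0.1] q [ 0.03  0.83  0.29  1.2  -0.23  1.14 -0.15]
t 39.65 rot [ 3.142 -0.     1.09 ] delta [ 0.1113 -0.0267  0.0014] rv [ 2.0000e-04  1.0000e-04 -2.4949e+00] F [-0.1 -0.1  0.1] q [ 0.03  0.83  0.29  1.2  -0.23  1.14 -0.15]
```

Request:
step_arm([
  [0.111, -0.027, 0.001, 0, 0, 0.646],
  [0.111, -0.027, 0.001, 0, 0, 0.646],
  [0.111, -0.027, 0.001, 0, 0, 0.646],
  [0.111, -0.027, 0.001, 0, 0, 0.646],
  [0.111, -0.027, 0.001, 0, 0, 0.646],
], grip=0.7)

```text
t: 40.15
ee_pos: [0.6547, -0.018, 0.2401]
tool_rot: [3.142, 0.0, 0.439]
wrist_force: [-1.1, -0.8, 0.2]
grip_width: 0.702
gripper_force: 0.0
```

Request:
step_arm([
  [0, 0, 0, 0, 0, 0],
  [0, 0, 0, 0, 0, 0],
  [0, 0, 0, 0, 0, 0],
  [0, 0, 0, 0, 0, 0],
])

```text
t: 40.55
ee_pos: [0.6547, -0.019, 0.2402]
tool_rot: [-3.141, -0.0, 0.444]
wrist_force: [-0.6, -0.0, -0.3]
grip_width: 0.699
gripper_force: 0.0
```

```bash
python3 wbar.py cass; python3 pots.py | grep -E "cass"; python3 go.py .6550 -.0185 .08 .444
```

```text
[284.5 194.3] 1424.5 [78. 19.] L 0.0634 centre [ 0.6553 -0.0169  0.102 ] cent2 [ 0.6567 -0.0162  0.102 ] yaw -1.127
[ 82.  132.4] 2128.0 [99.4 23.9] L 0.0696 centre [0.6344 0.1413 0.102 ] cent2 [0.6345 0.1417 0.102 ] yaw -0.076
   cass [ 0.6556 -0.0188] L 0.0614 yaw -1.127 spot [0.6449 0.0038] px [276.9 295.5]
   cass [0.6315 0.1425] L 0.0669 yaw -0.06 spot [0.6066 0.144 ] px [301.  252.2]
   cass [0.453  0.0261] L 0.0672 yaw 0.111 spot [0.4282 0.0233] px [222.1 244.3]
t 40.65 rot [-3.142 -0.     0.444] delta [ 0.0004 -0.0003  0.1602] rv [-0.0001 -0.      0.0002] F [-0.3 -0.1 -0.7] q [-0.2   0.88  0.48  1.14 -0.39  1.21 -0.86]
```

Request:
step_arm([
  [0.001, -0.001, 0.05, 0, 0, 0],
  [0.001, -0.001, 0.1, 0, 0, 0],
  [0.001, -0.001, 0.14, 0, 0, 0],
  [0.001, -0.001, 0.16, 0, 0, 0],
  [0.001, -0.001, 0.16, 0, 0, 0],
])

```text
t: 41.15
ee_pos: [0.6539, -0.0174, 0.0776]
tool_rot: [-3.14, 0.004, 0.444]
wrist_force: [0.0, 0.2, 1.3]
grip_width: 0.698
gripper_force: 0.0
```

Request:
step_arm([
  [0, 0, 0, 0, 0, 0],
  [0, 0, 0, 0, 0, 0],
  [0, 0, 0, 0, 0, 0],
])

```text
t: 41.45
ee_pos: [0.6558, -0.0176, 0.0816]
tool_rot: [3.141, -0.002, 0.444]
wrist_force: [0.7, -0.5, 0.2]
grip_width: 0.697
gripper_force: 0.0
```

Request:
step_arm([
  [0, 0, 0, 0, 0, 0],
  [0, 0, 0, 0, 0, 0],
  [0, 0, 0, 0, 0, 0],
  [0, 0, 0, 0, 0, 0],
  [0, 0, 0, 0, 0, 0],
], grip=0)

```text
t: 41.95
ee_pos: [0.6554, -0.0176, 0.0806]
tool_rot: [3.141, -0.0, 0.444]
wrist_force: [-0.9, 0.0, 6.3]
grip_width: 0.174
gripper_force: 49.7
```

Request:
step_arm([
  [0, 0, 0, 0, 0, 0],
  [0, 0, 0, 0, 0, 0],
  [0, 0, 0, 0, 0, 0],
])

```text
t: 42.25
ee_pos: [0.6554, -0.0177, 0.0806]
tool_rot: [3.141, -0.0, 0.444]
wrist_force: [-1.4, 0.4, 6.5]
grip_width: 0.178
gripper_force: 49.7
```

```bash
python3 go.py .4555 -.2556 .08 .444
```

```text
t 42.25 rot [ 3.141 -0.     0.444] delta [-0.2827  0.1291  0.0005] rv [ 0.0004 -0.0005 -0.0002] F [-1.4  0.4  6.5] q [-0.19  1.06  0.41  1.31 -0.47  0.87 -0.79]
```

Request:
step_arm([
  [-0.015, 0.007, 0, 0, 0, 0],
  [-0.035, 0.016, 0, 0, 0, 0],
  [-0.06, 0.0274, 0, 0, 0, 0],
  [-0.085, 0.0388, 0, 0, 0, 0],
  [-0.11, 0.0502, 0, 0, 0, 0],
])

```text
t: 42.75
ee_pos: [0.5772, -0.1104, 0.0806]
tool_rot: [3.141, -0.001, 0.444]
wrist_force: [2.0, 1.6, 2.5]
grip_width: 0.174
gripper_force: 49.3
```

Request:
step_arm([
  [-0.025, 0.0114, 0, 0, 0, 0],
  [-0.05, 0.0228, 0, 0, 0, 0],
  [-0.075, 0.0342, 0, 0, 0, 0],
  [-0.1, 0.0457, 0, 0, 0, 0],
  [-0.12, 0.0548, 0, 0, 0, 0],
])

```text
t: 43.25
ee_pos: [0.492, -0.2121, 0.0805]
tool_rot: [3.141, -0.001, 0.443]
wrist_force: [2.4, 2.0, 2.8]
grip_width: 0.174
gripper_force: 49.6
```

Request:
step_arm([
  [-0.02, 0.009, 0, 0, 0, 0],
  [-0.035, 0.016, 0, 0, 0, 0],
  [-0.047, 0.0215, 0, 0, 0, 0],
  [-0.052, 0.024, 0, 0, 0, 0],
  [-0.052, 0.024, 0, 0, 0, 0],
])

```text
t: 43.75
ee_pos: [0.4555, -0.2562, 0.0806]
tool_rot: [3.141, 0.0, 0.442]
wrist_force: [-4.4, -2.9, 8.4]
grip_width: 0.179
gripper_force: 50.1
```

Request:
step_arm([
  [0, 0, 0, 0, 0, 0],
  [0, 0, 0, 0, 0, 0],
  [0, 0, 0, 0, 0, 0],
])

```text
t: 44.05
ee_pos: [0.4559, -0.2558, 0.0805]
tool_rot: [3.14, 0.0, 0.443]
wrist_force: [-2.8, -3.2, 8.9]
grip_width: 0.173
gripper_force: 50.2
```

```bash
python3 go.py .4555 -.2556 .0806 .444
```

```text
t 44.05 rot [3.14  0.    0.443] delta [-0.0003 -0.0003 -0.0001] rv [ 0.0011  0.0004 -0.0007] F [-2.8 -3.2  8.9] q [ 0.32  0.88  0.25  1.83 -0.42  0.47 -0.27]
```

Release, rise, and measure again.

Request:
step_arm([
  [0, 0, 0, 0, 0, 0],
  [0, 0, 0, 0, 0, 0],
  [0, 0, 0, 0, 0, 0],
  [0, 0, 0, 0, 0, 0],
  [0, 0, 0, 0, 0, 0],
], grip=0.7)

```text
t: 44.55
ee_pos: [0.4559, -0.2551, 0.0802]
tool_rot: [-3.141, 0.0, 0.444]
wrist_force: [0.8, 0.3, -0.4]
grip_width: 0.7
gripper_force: 0.0
```

Request:
step_arm([
  [0, 0, 0, 0, 0, 0],
  [0, 0, -0.03, 0, 0, 0],
  [0, 0, -0.07, 0, 0, 0],
  [0, 0, -0.11, 0, 0, 0],
  [0, 0, -0.16, 0, 0, 0],
])

```text
t: 45.05
ee_pos: [0.4553, -0.2548, 0.2413]
tool_rot: [-3.14, 0.001, 0.444]
wrist_force: [0.8, 0.2, 0.0]
grip_width: 0.703
gripper_force: 0.0
```

Request:
step_arm([
  [0, 0, 0, 0, 0, 0],
  [0, 0, 0, 0, 0, 0],
  [0, 0, 0, 0, 0, 0],
])

```text
t: 45.35
ee_pos: [0.4557, -0.2548, 0.2394]
tool_rot: [-3.14, 0.001, 0.444]
wrist_force: [0.7, -0.1, -0.9]
grip_width: 0.702
gripper_force: 0.0
```

```bash
python3 wbar.py cass; python3 pots.py | grep -E "^\[|milk|tea|cof"; python3 go.py .638 .133 .26 1.497
```

```text
[285.6 195.9] 1416.0 [77. 19.] L 0.0625 centre [ 0.4555 -0.2537  0.102 ] cent2 [ 0.4568 -0.2532  0.102 ] yaw -1.126
[142.  316.1]
   coffee [ 0.4993 -0.258 ] L 0.0446 yaw -1.124 spot [ 0.4885 -0.2354] px [152.1 314.3]
   tea [ 0.4873 -0.2554] L 0.0458 yaw -1.124 spot [ 0.4765 -0.2329] px [151.8 314.1]
   milk [ 0.4759 -0.253 ] L 0.0468 yaw -1.124 spot [ 0.4651 -0.2304] px [151.5 313.9]
[308.7 249.3]
   coffee [0.6544 0.1092] L 0.0598 yaw -0.093 spot [0.6295 0.1115] px [300.7 252.6]
   tea [0.6463 0.121 ] L 0.0613 yaw -0.093 spot [0.6214 0.1233] px [300.9 252.3]
   milk [0.6386 0.1322] L 0.0627 yaw -0.093 spot [0.6137 0.1345] px [301.1 252. ]
[227.7 240.3]
   coffee [4.878e-01 1.000e-04] L 0.0627 yaw 0.111 spot [ 0.463  -0.0027] px [221.7 245.1]
   tea [0.4755 0.0091] L 0.0643 yaw 0.111 spot [0.4507 0.0063] px [221.8 244.8]
   milk [0.4638 0.0177] L 0.0658 yaw 0.111 spot [0.439  0.0149] px [221.9 244.5]
t 45.45 rot [-3.14e+00  1.00e-03  4.44e-01] delta [ 0.3313 -0.2721 -0.0208] rv [-2.0000e-03  3.0000e-04 -1.0534e+00] F [-0.1 -0.4 -0.6] q [ 0.23  0.65  0.4   1.67 -0.31  0.88 -0.37]
```

Request:
step_arm([
  [0.166, -0.136, -0.02, 0, 0, -0.53],
  [0.166, -0.136, -0.02, 0, 0, -0.53],
  [0.166, -0.136, -0.02, 0, 0, -0.53],
  [0.166, -0.136, -0.02, 0, 0, -0.53],
  [0.166, -0.136, -0.02, 0, 0, -0.53],
])

```text
t: 45.95
ee_pos: [0.5488, -0.056, 0.2594]
tool_rot: [-3.14, -0.001, 0.982]
wrist_force: [-0.4, -2.3, -0.0]
grip_width: 0.703
gripper_force: 0.0
```

```bash
python3 go.py .638 .133 .25 1.497
```

```text
t 45.95 rot [-3.14e+00 -1.00e-03  9.82e-01] delta [ 0.2067 -0.0308  0.0098] rv [-0.0014 -0.0019 -0.5151] F [-0.4 -2.3 -0. ] q [-0.1   0.66  0.28  1.53 -0.21  0.98 -0.35]
```

Request:
step_arm([
  [0.207, -0.031, 0.01, 0, 0, -0.515],
  [0.207, -0.031, 0.01, 0, 0, -0.515],
  [0.207, -0.031, 0.01, 0, 0, -0.515],
  [0.207, -0.031, 0.01, 0, 0, -0.515],
  [0.207, -0.031, 0.01, 0, 0, -0.515],
])

```text
t: 46.45
ee_pos: [0.6385, 0.1328, 0.2479]
tool_rot: [-3.139, -0.002, 1.496]
wrist_force: [-0.2, -1.0, -0.3]
grip_width: 0.7
gripper_force: 0.0
```

Request:
step_arm([
  [0, 0, 0, 0, 0, 0],
  [0, 0, 0, 0, 0, 0],
  [0, 0, 0, 0, 0, 0],
  [0, 0, 0, 0, 0, 0],
])

```text
t: 46.85
ee_pos: [0.6381, 0.1263, 0.2505]
tool_rot: [3.141, 0.0, 1.487]
wrist_force: [0.0, 0.3, -0.6]
grip_width: 0.7
gripper_force: 0.0
```

```bash
python3 wbar.py milk; python3 go.py .638 .133 .097 1.497
```

```text
[ 51.7 198.8] 2615.5 [32.  90.2] L 0.0735 centre [0.4587 0.1423 0.119 ] cent2 [0.4588 0.1437 0.119 ] yaw -0.284
[283.2 186. ] 1402.5 [79.3 19.1] L 0.062 centre [0.6375 0.1375 0.119 ] cent2 [0.6376 0.1389 0.119 ] yaw -0.067
t 46.9 rot [3.141 0.    1.487] delta [ 0.0063 -0.0007  0.1535] rv [ 0.0002  0.0001 -0.0096] F [-0.1 -0.7 -0. ] q [-0.31  0.83  0.15  1.14 -0.12  1.19 -0.24]
```

Request:
step_arm([
  [0.009, -0.001, 0.05, 0, 0, -0.01],
  [0.009, -0.001, 0.1, 0, 0, -0.01],
  [0.009, -0.001, 0.14, 0, 0, -0.01],
  [0.009, -0.001, 0.153, 0, 0, -0.01],
  [0.009, -0.001, 0.153, 0, 0, -0.01],
])

```text
t: 47.4
ee_pos: [0.6376, 0.1362, 0.0966]
tool_rot: [-3.14, 0.001, 1.498]
wrist_force: [0.7, -0.7, 0.7]
grip_width: 0.702
gripper_force: 0.0
```

Request:
step_arm([
  [0, 0, 0, 0, 0, 0],
  [0, 0, 0, 0, 0, 0],
  [0, 0, 0, 0, 0, 0],
])

```text
t: 47.7
ee_pos: [0.6385, 0.1367, 0.0988]
tool_rot: [3.14, -0.001, 1.499]
wrist_force: [1.3, 0.5, 0.5]
grip_width: 0.701
gripper_force: 0.0
```

Request:
step_arm([
  [0, 0, 0, 0, 0, 0],
  [0, 0, 0, 0, 0, 0],
  [0, 0, 0, 0, 0, 0],
  [0, 0, 0, 0, 0, 0],
  [0, 0, 0, 0, 0, 0],
], grip=0)

```text
t: 48.2
ee_pos: [0.6381, 0.1366, 0.0975]
tool_rot: [3.141, -0.0, 1.499]
wrist_force: [0.1, -0.1, 5.4]
grip_width: 0.174
gripper_force: 49.8
```

Request:
step_arm([
  [0, 0, 0, 0, 0, 0],
  [0, 0, 0, 0, 0, 0],
  [0, 0, 0, 0, 0, 0],
])

```text
t: 48.5
ee_pos: [0.6381, 0.1366, 0.0975]
tool_rot: [3.141, -0.0, 1.499]
wrist_force: [-1.3, 0.0, 5.6]
grip_width: 0.178
gripper_force: 49.8
```

```bash
python3 go.py .623 -.11 .097 1.497;python3 go.py .4635 -.123 .097 1.497
```

```text
t 48.5 rot [ 3.141 -0.     1.499] delta [-0.2471  0.0027  0.0005] rv [ 0.0004 -0.0002  0.0017] F [-1.3  0.   5.6] q [-0.31  0.99  0.12  1.31 -0.14  0.84 -0.22]
t 48.5 rot [ 3.141 -0.     1.499] delta [-0.2715 -0.1554  0.0004] rv [ 0.0004 -0.0002  0.0017] F [-1.3  0.   5.6] q [-0.31  0.99  0.12  1.31 -0.14  0.84 -0.22]
```

Request:
step_arm([
  [-0.015, 0.001, 0, 0, 0, 0],
  [-0.035, 0.003, 0, 0, 0, 0],
  [-0.06, 0.005, 0, 0, 0, 0],
  [-0.085, 0.006, 0, 0, 0, 0],
  [-0.11, 0.007, 0, 0, 0, 0],
])

```text
t: 49.0
ee_pos: [0.6371, 0.0259, 0.0975]
tool_rot: [3.141, -0.001, 1.499]
wrist_force: [0.9, 1.5, 5.1]
grip_width: 0.175
gripper_force: 49.8
```

Request:
step_arm([
  [-0.025, 0, 0, 0, 0, 0],
  [-0.05, 0, 0, 0, 0, 0],
  [-0.075, 0, 0, 0, 0, 0],
  [-0.1, 0, 0, 0, 0, 0],
  [-0.125, 0, 0, 0, 0, 0],
])

```text
t: 49.5
ee_pos: [0.6281, -0.0989, 0.0975]
tool_rot: [3.141, -0.001, 1.499]
wrist_force: [-0.3, 1.4, 4.7]
grip_width: 0.173
gripper_force: 49.8
```

Request:
step_arm([
  [-0.008, 0, 0, 0, 0, 0],
  [-0.012, 0, 0, 0, 0, 0],
  [-0.012, 0, 0, 0, 0, 0],
])

```text
t: 49.8
ee_pos: [0.6273, -0.1106, 0.0975]
tool_rot: [3.141, 0.0, 1.498]
wrist_force: [0.1, -2.4, 6.3]
grip_width: 0.175
gripper_force: 50.0
```

```bash
python3 go.py .4635 -.1225 .0975 1.499
```

```text
t 49.8 rot [3.141 0.    1.498] delta [-2.370e-02 -1.625e-01 -1.000e-04] rv [ 0.0005  0.0003 -0.0009] F [ 0.1 -2.4  6.3] q [ 0.09  0.97  0.07  1.38 -0.08  0.8   0.11]
```

Request:
step_arm([
  [-0.002, -0.015, 0, 0, 0, 0],
  [-0.006, -0.038, 0, 0, 0, 0],
  [-0.009, -0.063, 0, 0, 0, 0],
  [-0.013, -0.088, 0, 0, 0, 0],
  [-0.0165, -0.113, 0, 0, 0, 0],
])

```text
t: 50.3
ee_pos: [0.5127, -0.118, 0.0975]
tool_rot: [3.141, -0.0, 1.499]
wrist_force: [2.9, -0.3, -3.0]
grip_width: 0.18
gripper_force: 49.0
```

Request:
step_arm([
  [-0.003, -0.02, 0, 0, 0, 0],
  [-0.005, -0.038, 0, 0, 0, 0],
  [-0.007, -0.048, 0, 0, 0, 0],
  [-0.007, -0.049, 0, 0, 0, 0],
  [-0.007, -0.049, 0, 0, 0, 0],
])

```text
t: 50.8
ee_pos: [0.4639, -0.1217, 0.0974]
tool_rot: [-3.141, -0.0, 1.499]
wrist_force: [-3.1, -0.3, 11.7]
grip_width: 0.18
gripper_force: 50.9
```

```bash
python3 go.py .4635 -.1225 .0975 1.499
```

```text
t 50.8 rot [-3.141 -0.     1.499] delta [-0.0008 -0.0003 -0.0001] rv [-0.0005 -0.0001 -0.0002] F [-3.1 -0.3 11.7] q [ 0.17  0.8   0.03  1.97 -0.06  0.37  0.18]
```

Request:
step_arm([
  [0, 0, 0, 0, 0, 0],
  [0, 0, 0, 0, 0, 0],
  [0, 0, 0, 0, 0, 0],
  [0, 0, 0, 0, 0, 0],
  [0, 0, 0, 0, 0, 0],
], grip=0.7)

```text
t: 51.3
ee_pos: [0.4639, -0.122, 0.0971]
tool_rot: [-3.141, 0.0, 1.499]
wrist_force: [0.5, -0.4, -0.7]
grip_width: 0.698
gripper_force: 0.0
```

Request:
step_arm([
  [0, 0, 0, 0, 0, 0],
  [0, 0, -0.03, 0, 0, 0],
  [0, 0, -0.07, 0, 0, 0],
  [0, 0, -0.11, 0, 0, 0],
  [0, 0, -0.16, 0, 0, 0],
])

```text
t: 51.8
ee_pos: [0.4632, -0.1218, 0.2584]
tool_rot: [-3.14, -0.0, 1.499]
wrist_force: [0.9, 1.0, -0.0]
grip_width: 0.701
gripper_force: 0.0
```

Request:
step_arm([
  [0, 0, -0.05, 0, 0, 0],
  [0, 0.04, -0.1, 0, 0, 0],
  [0, 0.08, -0.1, 0, 0, 0],
  [0, 0.12, -0.1, 0, 0, 0],
  [0, 0.12, -0.1, 0, 0, 0],
])

```text
t: 52.3
ee_pos: [0.5871, -0.1303, 0.3556]
tool_rot: [3.142, -0.0, 1.5]
wrist_force: [0.4, -0.4, -2.1]
grip_width: 0.7
gripper_force: 0.0
```

Request:
step_arm([
  [0, 0, 0, 0, 0, 0],
  [0, 0, 0, 0, 0, 0],
  [0, 0, 0, 0, 0, 0],
])

```text
t: 52.6
ee_pos: [0.5828, -0.1307, 0.3577]
tool_rot: [3.141, 0.0, 1.498]
wrist_force: [-0.5, -0.7, 0.8]
grip_width: 0.7
gripper_force: 0.0
```

```bash
for n in milk tea cass coffee; do echo $n; python3 wbar.py $n|sed 's/cent2.*yaw/yaw/'; done; python3 pots.py; python3 -c "
from h import *
im=manip.capture('side');save('fin_side',im);save('fin_w',manip.capture('wrist'));a=cv2.imread('pics/side2.png')
b=cv2.imread('pics/side0.png')[240:310,200:290].astype(int);print('wand diff',abs(im[240:310,200:290,::-1].astype(int)-b).mean(), manip.read_state()['t'])"
```

```text
milk
[173.1 173.2] 841.0 [58.1 16.6] L 0.0617 centre [ 0.4651 -0.121   0.119 ] yaw -0.075
[154.6  34.2] 1219.0 [74.1 19.1] L 0.0634 centre [0.469  0.0129 0.119 ] yaw 0.067
tea
[172.9 173. ] 836.5 [58.  16.7] L 0.0587 centre [ 0.471  -0.1179  0.137 ] yaw -0.078
[154.4  34.2] 1216.0 [74.1 19.1] L 0.0604 centre [0.4746 0.0096 0.137 ] yaw 0.069
cass
[172.8 173.1] 834.5 [57.9 16.8] L 0.0644 centre [ 0.4595 -0.1238  0.102 ] yaw -0.083
[154.2  34.2] 1218.0 [74.1 19.2] L 0.0662 centre [0.4636 0.016  0.102 ] yaw 0.067
coffee
[172.7 173.1] 838.5 [57.9 16.9] L 0.0556 centre [ 0.477  -0.1147  0.156 ] yaw -0.081
[154.1  34.2] 1219.0 [73.9 19.2] L 0.057 centre [0.4806 0.0061 0.156 ] yaw 0.069
[142.  316.2]
   coffee [ 0.4995 -0.2581] L 0.0442 yaw -1.057 spot [ 0.4873 -0.2363] px [151.5 314.2]
   tea [ 0.4875 -0.2555] L 0.0453 yaw -1.057 spot [ 0.4752 -0.2337] px [151.1 314. ]
   milk [ 0.4761 -0.2531] L 0.0464 yaw -1.057 spot [ 0.4639 -0.2313] px [150.8 313.9]
   cass [ 0.4654 -0.2508] L 0.0474 yaw -1.057 spot [ 0.4531 -0.229 ] px [150.7 313.9]
[184.8 276.1]
   coffee [ 0.4896 -0.1353] L 0.0579 yaw -0.06 spot [ 0.4646 -0.1338] px [181.5 278.6]
   tea [ 0.4773 -0.1296] L 0.0594 yaw -0.06 spot [ 0.4524 -0.1281] px [181.5 278.3]
   milk [ 0.4657 -0.1243] L 0.0607 yaw -0.06 spot [ 0.4407 -0.1228] px [181.5 278.1]
   cass [ 0.4547 -0.1192] L 0.0621 yaw -0.06 spot [ 0.4298 -0.1177] px [181.5 278. ]
[227.7 240.4]
   coffee [ 4.88e-01 -1.00e-04] L 0.0624 yaw 0.074 spot [ 0.4631 -0.0019] px [221.9 245. ]
   tea [0.4757 0.009 ] L 0.0639 yaw 0.074 spot [0.4508 0.0072] px [222.  244.6]
   milk [0.4641 0.0176] L 0.0654 yaw 0.074 spot [0.4392 0.0158] px [222.1 244.3]
   cass [0.4531 0.0257] L 0.0668 yaw 0.074 spot [0.4281 0.0239] px [222.2 244.2]
wand diff 5.86989417989418 52.95
```

The milk pot and teapot are on target. The scene reading for the casserole is partial, so I'll check it directly from above, along with the coffee pot.

```bash
python3 go.py .4555 -.2537 .30 1.5
python3 - <<'E'
import h
from h import *
S=cam("scene");D=cam("side");h.VMAX=175
si=manip.capture("scene");sd=manip.capture("side")
for n,p in dict(cass=(.4555,-.2537,.098),milk=(.4645,-.1215,.115),tea=(.472,.0135,.133),coffee=(.4795,.150,.152)).items():
    for nm,c,im in(("scene",S,si),("side",D,sd)):
        q=proj(c,p)[0]; bs=[b for b in bars(im) if np.linalg.norm(b[0]-q)<15 and b[1]<600]
        print(n,nm,q.round(1),[(b[0].round(1),b[1]) for b in bs])
E
```

```text
t 52.95 rot [ 3.142 -0.     1.499] delta [-0.132  -0.1188  0.0573] rv [ 0.0001 -0.     -0.0012] F [-0.3  0.4  0.6] q [ 0.13  0.65  0.09  1.14 -0.05  1.35  0.14]
cass scene [138.3 314.4] [(array([138.2, 315.1]), 163.0)]
cass side [310.6 139.4] []
milk scene [185.4 275.1] [(array([184.5, 276.1]), 136.0)]
milk side [301.5 153.5] []
tea scene [228.  238.5] [(array([227.7, 240. ]), 115.0)]
tea side [291.3 170.2] []
coffee scene [266.7 205.2] []
coffee side [279.1 189.8] []
```

Request:
step_arm([
  [0.2, -0.02, 0, 0, 0, 0],
  [0.2, -0.02, 0, 0, 0, 0],
  [0.2, -0.02, 0, 0, 0, 0],
  [0.2, -0.02, 0, 0, 0, 0],
  [0.2, -0.02, 0, 0, 0, 0],
])

```text
t: 53.55
ee_pos: [0.5773, 0.0774, 0.3569]
tool_rot: [-3.141, -0.003, 1.507]
wrist_force: [0.7, -1.4, -0.5]
grip_width: 0.703
gripper_force: 0.0
```

Request:
step_arm([
  [0, 0, 0, 0, 0, 0],
  [0, 0, 0, 0, 0, 0],
  [0, 0, 0, 0, 0, 0],
  [0, 0, 0, 0, 0, 0],
])

```text
t: 53.95
ee_pos: [0.5781, 0.0693, 0.3572]
tool_rot: [-3.142, 0.0, 1.497]
wrist_force: [0.3, -0.0, 0.3]
grip_width: 0.699
gripper_force: 0.0
```

```bash
python3 wbar.py coffee;python3 wbar.py tea
python3 - <<'E'
from h import *
c=cam("wrist")
u=np.array([np.cos(.621),np.sin(.621),0]);m=np.array([.5132,.4065,.088]);print(proj(c,[m-.075*u,m,m+.085*u]))
D=cam("side");a=manip.capture("side").astype(int);b=cv2.imread("pics/side0.png")[...,::-1].astype(int)
d=abs(a-b)[250:305,205:280].max(2)>40; print("wand changed px",d.sum(),manip.read_state()["wrist_force"])
E
```

```text
[190.4 234.9] 796.5 [56.1 16.6] L 0.0587 centre [0.4799 0.0222 0.156 ] cent2 [0.4801 0.0234 0.156 ] yaw 0.069
[171.  103.1] 1239.0 [19.7 70.7] L 0.0622 centre [0.4806 0.1488 0.156 ] cent2 [0.4811 0.1498 0.156 ] yaw -0.303
[190.5 235. ] 793.5 [55.9 16.5] L 0.0616 centre [0.4742 0.0157 0.137 ] cent2 [0.4744 0.0168 0.137 ] yaw 0.076
[171.1 103.2] 1238.0 [19.9 70.7] L 0.0656 centre [0.4749 0.1492 0.137 ] cent2 [0.4754 0.1502 0.137 ] yaw -0.306
[[ 124.6946914  -136.11145487]
 [ 183.54954327 -203.18011769]
 [ 256.58880727 -286.41277592]]
wand changed px 5 [ 0.0254353  -0.56855633  0.05546757]
```

All four pots are within about 4 mm of their rings and the wand hasn't moved. Handing in.

```bash
python3 -c "
from rig import manip
print(manip.close_job())"
```

```text
the job is handed in; nothing more can be done
None
```

The job is handed in with no verdict returned: all four spots were measured in order, the thermometer is back in its rest, and every pot is within about 4 mm of its own ring's centre, including the casserole, which was knocked aside mid-run.

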